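# Shut the sprung lid of the craft-knife box and shoot its draw-out bolt

### The arm

A 6-joint arm with a two-finger parallel gripper is mounted at the origin on the work surface. World frame = base frame: x ahead of the robot, y to its left, z up, the work surface at z = 0. Lengths are in m, angles in rad, forces in N, time in s.
With the tool pointing down it reaches from about 0.325 to 0.925 m from the base axis. Payload 3.1 kg.
Tool frame: the origin (TCP) lies between the finger pads; the fingertips stand 8 mm ahead of it and the grasp point (between the pads) lies 11 mm behind it (manip.tip_extent is the distance from the TCP to the fingertips, in m); z points along the fingers, y is the direction in which the jaws open and shut (so a half turn about z gives the same grasp; the last joint's range is limited). The gripper opens to 85 mm and grips with 20 to 120 N. Pads are 22 mm wide; open, the fingers measure 114 mm over their backs; the gripper's body (76 mm by 85 mm) begins 54 mm behind the grasp point. The pads swing forward as they close: fully open they stand 13 mm farther back than shut.
Start: joints at [1.046, 0.217, 1.613, -0, 1.311, -0.112], TCP at [0.251, 0.573, 0.239] pointing down, gripper open.
Joint ranges: [-2.75, 2.75], [-0.78, 2.1], [0.31, 2.55], [-1.13, 4.27], [0.13, 2.63], [-2.58, 2.58]. Speed limits (rad/s): [2.79, 2.79, 3.14, 3.14, 3.14, 3.14].

### API

Orientations are given as a unit quaternion [x, y, z, w].
In Python, from workcell import manip gives the robot as it stands.
- The arm moves only by the shell command python3 -m crank 'ROWS' [FORCE]. ROWS is JSON, a list of rows, each an object of numbers: "tx", "ty", "tz": the shift along the tool's x, y, z in mm; "yaw": the turn about the tool's z in rad; "claw": the closure, from 0 (fully open) to 1 (shut). A call has 1 to 20 rows; each row shifts and turns the pose as measured when the row begins, along the tool's axes as they then stand; what a row does not reach is not made up. A row lasts 1/12 s, in which the tool goes at most 41.7 mm and 7.16 degrees, less where a joint would pass 70% of its speed; a pose out of reach is approached as far as the arm can. A call with a gripper value outside its range is refused whole. The fingers move at their own pace and stop on an object; FORCE is the grip in N (left out, the last holds). Time passes only in rows, so rows that do not move let the fingers close. It gives the time, the measured TCP pose, the force and the opening at its end, in the units of the state.
- manip.get_state(): the state, without advancing time (a new reading comes with each control period).
- manip.grab_frame(name): name is "side" or "top" or "wrist"; returns a dict with "color" (480x640x3 uint8, red, green, blue), "fx", "fy", "cx", "cy" (pixels), "camera_from_world" (4x4, takes a point from world to camera coordinates). Camera axes: x right, y down, z forward; pixel columns grow to the right and rows downward; lengths in m; the calibration is good to about 2 mm. A picture is of the moment at which its call begins. There is no depth.
- manip.hand_in(): hands the job in, once; it reports no verdict.
The state is a dict: "time_s": time; "qpos": joint angles; "qd": joint speeds; "joint_torque": joint torques, N m; "ee_pos": TCP position; "ee_rot": TCP orientation; "wrist_force": force on the tool from outside, world axes, zero at the start; "moment": the same for the moment, N m; "width": opening from 0.0 (shut) to 1.0 (fully open).
Only numpy, scipy, OpenCV 4.12 (cv2) and the standard library are available. Lean on these libraries where they do the work, as an engineer would, in place of code of your own. Each camera call takes 0.05 s, during which the arm holds its last target.

### The job

The box must be locked so that the children cannot open it: press its sprung lid down until the catch holds it shut by itself. Then take the loose steel bolt by its rod, thread it tip first through both guides on the lid and let it lie there. Take it again by its crank handle, raise the handle, slide the bolt home through the keeper on the end board until the handle meets the guide, and lay the handle down to the front between guide and stop lug so that the bolt cannot draw back; leave the other things where they are.

Things in the scene. Friction and masses are not known exactly. Their poses are not given: they have to be found in the camera images.
- box: Pale blue wooden box, fixed on the desk, 200 mm deep (x), 270 wide (y), 90 high without lid. Origin: centre of its underside. x to its back (lid hinge: upper edge at x = +100), y to the keeper's side, z up. Top at y = +85 to +135: fixed end board, upper face at z = 102, flush with the shut lid. Zinc and dark iron fittings along x = -22: on the lid, from -y to +y, stop lug, rear guide, front guide; on the end board the keeper.
- lid (a joint): Angle of the lid about its hinge, rad: 0 shut, about 0.1 as found, grows as its front edge rises. Lid 12 mm thick, 199 deep, covering box y = -135 to +83; a batten 17 wide and 16 high stands along its front edge. Springs push the lid up; below about 0.08 a sprung roller catch resists, then pulls it shut and holds it under 0.01. Pressing the batten takes 10 to 15 N to get past; then the lid stops hard.
- lid_edge (a point): A good spot for pressing the lid: top of its front batten, midway across it, 91 mm in front of the box's middle and 100 mm to -y; 118 mm above the desk when the lid is shut. Axes as the box's, tilting with the lid.
- guide_mouth (a point): On the bolt's axis as it lies in the guides (28 mm above the lid), at the rear face of the rear guide, where the bolt enters to slide along +y. Axes as the box's, tilting with the lid. Rear guide from y = 0 to 14 mm, front guide 48 to 62: dark blocks 26 wide, 43 high, each with a 17 mm square opening, 21 to 38 above the lid. The lid is bare from y = -37 to -140; its batten begins 60 in front.
- keeper (a point): In the keeper, midway along it, on the axis of the bolt as it lies in the guides, 28 mm above the end board; 101 mm to +y of the guide mouth when the lid is shut. The keeper is a dark block 29 mm wide, 44.5 high, 18 long (y) with a 20 mm square opening, 19.5 to 39.5 above the board: a bolt whose tip points up or down stops at its face. Axes as the box's.
- bolt: Loose steel bolt, about 0.24 kg: rod 14 mm thick, 140 long, round ends, with a crank handle 12 mm thick at a right angle. Origin on the rod's axis, a good place to carry it; x to the tip (tip +95, tail -45), y along the handle (at x = -31, ending at y = +75). Found lying flat on the desk, handle too. Home, the handle touches the rear guide and the tip is 10 mm out of the keeper. Let go, the handle drops.
- bolt_tip (a point): Tip of the rod, on its axis. Axes as the bolt's.
- bolt_knob (a point): Centre of the black ball, 14 mm in diameter, at the end of the handle, 68 mm from the rod's axis. With the bolt in its guides and the handle down to the front, the ball lies on the lid's batten and leaves the handle nearly level, some 18 mm clear of the lid. Axes as the bolt's.
- clock: Bystander: white round clock on a foot, 118 mm high. Origin: centre of its underside.
- birdhouse: Bystander: white birdhouse, 120 x 120 mm foot, about 170 mm high. Origin: centre of its underside.
- paint_jar: Bystander: blue paint jar, 64 mm in diameter, 75 mm high. Origin: centre of its underside.
- lug (a point): Centre of the upper face of the stop lug, 31 mm above the lid: a block 14 mm (x) by 10 mm (y), 18 mm in front of the bolt's axis, its middle 21 mm to -y of the guide mouth. An upright handle passes it; one that lies or leans to the front by more than about 40 degrees does not. Between lug and rear guide are 16 mm for the 12 mm handle. Axes as the lid's.
Mind the look-alikes: they are no part of the job. Several things look just like the bolt: the one meant starts farthest to the robot's right.

How it is judged:
By the outcome, as a careful person would: the job done as asked, in the order asked, and still so for the second after the job is handed in, with the robot touching nothing.
It also fails if it takes over 72 s, if anything falls off the work surface, if the arm or the gripper's body presses on something with over 40 N, if the wrist force passes 120 N, or if a joint passes its speed limit or range.

## Working session

There is one attempt and no reset: what is moved stays moved. The work goes in short steps, Python scripts to look and compute and a shell command to move; the robot and the scene stay as the last step left them, time stands still between calls to the robot, and variables do not carry over. Pictures are saved under pics/ and viewed, and the job is handed in when it is done.

```bash
ls; mkdir -p pics; python3 - <<'E'
from workcell import manip
import cv2
print(manip.get_state())
for n in ("side","top","wrist"):
    f=manip.grab_frame(n); cv2.imwrite(f"pics/a_{n}.png",f["color"][:,:,::-1]); print(n,f["fx"],f["fy"],f["cx"],f["cy"]); print(f["camera_from_world"].round(4).tolist())
E
```

```text
pics
{'time_s': 0.0, 'qpos': array([ 1.04580061e+00,  2.17766328e-01,  1.61491775e+00, -1.99851876e-05,
        1.31130295e+00, -1.12178207e-01]), 'qd': array([-0.00011832,  0.00016276, -0.00121282,  0.00098011,  0.00106129,
       -0.00036595]), 'joint_torque': array([ 7.10564054e-04, -3.96841693e+01, -3.03857732e+01,  2.43510675e-05,
        9.75494360e-03, -7.00445440e-06]), 'ee_pos': array([0.25031812, 0.57181915, 0.23796926]), 'ee_rot': array([ 2.04943547e-01,  9.78773063e-01, -1.13996521e-03, -3.65818960e-04]), 'wrist_force': array([ 0.04899394,  0.16443032, -0.05074346]), 'moment': array([-0.01157661,  0.00299763, -0.07246151]), 'width': 1.0004157924355328}
side 452.18128139114555 452.18128139114555 320.3760584289441 243.5671541779825
[[0.7782, -0.6276, -0.0246, -0.3928], [-0.3846, -0.4452, -0.8086, 0.2907], [0.4965, 0.6387, -0.5878, 0.9253], [0.0, 0.0, 0.0, 1.0]]
top 530.002401630345 530.002401630345 330.1699226838224 241.65807412277314
[[0.0067, -1.0, -0.0051, -0.0024], [-0.9768, -0.0054, -0.2143, 0.5274], [0.2142, 0.0064, -0.9768, 1.1552], [0.0, 0.0, 0.0, 1.0]]
wrist 416.8000852790986 416.8000852790986 320.0494313489244 237.5637136513983
[[0.4006, 0.9163, -0.0025, -0.6241], [0.8852, -0.3863, 0.2594, -0.0347], [0.2367, -0.1061, -0.9658, 0.3783], [0.0, 0.0, 0.0, 1.0]]
```

View pics/a_side.png

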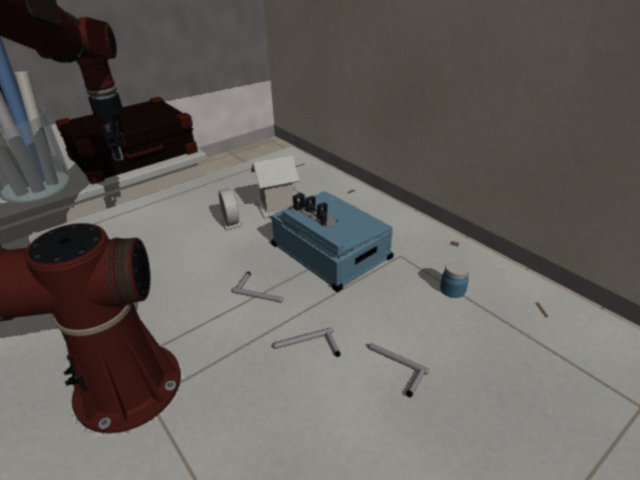

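View pics/a_top.png

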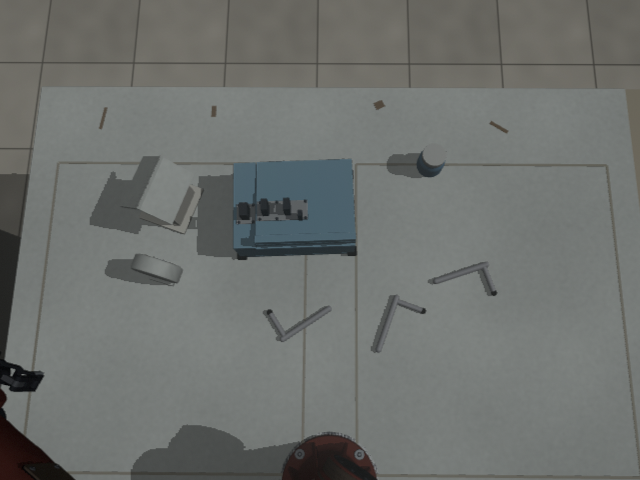

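View pics/a_wrist.png

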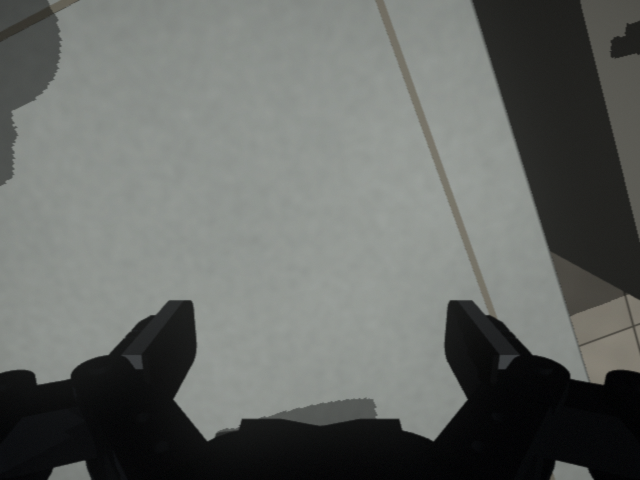

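The bolt look-alikes in the top view are A (corner 282,338), B (395,298) and C (485,265). The robot's right is −y, which is image right, so C fits. I'll enlarge C and the box.

```bash
cat > h.py <<'E'
import numpy as np, cv2, pickle
from workcell import manip
from scipy.spatial.transform import Rotation as R
from scipy.optimize import least_squares
def grab(n,tag):
    f=manip.grab_frame(n); pickle.dump(f,open(f"pics/{tag}.pkl","wb")); return f
def load(tag): return pickle.load(open(f"pics/{tag}.pkl","rb"))
def proj(f,p):
    p=np.atleast_2d(p); T=f["camera_from_world"]; c=p@T[:3,:3].T+T[:3,3]
    return np.c_[f["fx"]*c[:,0]/c[:,2]+f["cx"], f["fy"]*c[:,1]/c[:,2]+f["cy"]]
def ray(f,uv):
    T=f["camera_from_world"]; Rm=T[:3,:3]; o=-Rm.T@T[:3,3]
    d=Rm.T@np.array([(uv[0]-f["cx"])/f["fx"],(uv[1]-f["cy"])/f["fy"],1]); return o,d/np.linalg.norm(d)
def atz(f,uv,z):
    o,d=ray(f,uv); return o+d*(z-o[2])/d[2]
def tri(obs):
    A=0;b=0
    for f,uv in obs:
        o,d=ray(f,uv); M=np.eye(3)-np.outer(d,d); A=A+M; b=b+M@o
    p=np.linalg.solve(A,b); return p,[np.linalg.norm(proj(f,p)[0]-uv) for f,uv in obs]
def crop(f,name,x0,y0,w,h,s):
    im=f["color"][y0:y0+h,x0:x0+w,::-1]; im=cv2.resize(im,None,fx=s,fy=s,interpolation=cv2.INTER_CUBIC)
    im=np.clip(im.astype(float)*1.4,0,255).astype(np.uint8)
    for k in range(0,w,10):
        L=8 if k%50==0 else 4; cv2.line(im,(k*s,0),(k*s,L),(0,0,255),1)
        if k%(50 if s<5 else 20)==0: cv2.putText(im,str(x0+k),(k*s+1,20),0,.4,(0,0,255),1)
    for k in range(0,h,10):
        cv2.line(im,(0,k*s),(4,k*s),(0,0,255),1)
        if k%(50 if s<5 else 20)==0 and k: cv2.putText(im,str(y0+k),(6,k*s+4),0,.4,(0,0,255),1)
    cv2.imwrite(f"pics/{name}.png",im)
def st():
    s=manip.get_state(); e=R.from_quat(s["ee_rot"]).as_matrix()
    print("t",round(s["time_s"],2),"pos",(s["ee_pos"]*1000).round(1),"F",s["wrist_force"].round(1),"M",s["moment"].round(2),"w",round(s["width"],3),"q",s["qpos"].round(2))
    print("tool x",e[:,0].round(4),"y",e[:,1].round(4),"z",e[:,2].round(4)); return s,e
def rel(target,yaw_dir=None,nrows=1):
    """tool-axis shift (mm) to reach world target (m)"""
    s=manip.get_state(); e=R.from_quat(s["ee_rot"]).as_matrix()
    d=e.T@(np.array(target)-s["ee_pos"])*1000
    print("to go tx,ty,tz mm",d.round(1))
    if yaw_dir is not None: # desired jaw direction (tool y) in world xy
        g=e.T@np.array([*yaw_dir,0.]); a=np.arctan2(-g[0],g[1]); a=(a+np.pi/2)%np.pi-np.pi/2
        print("yaw rad",round(a,4),"deg",round(np.degrees(a),2))
E
python3 - <<'E'
from h import *
t=grab("top","t0"); s=grab("side","s0")
crop(t,"b_top",225,150,150,115,5); crop(s,"b_side",265,185,135,115,5)
crop(t,"c_top",420,250,90,60,8); crop(s,"c_side",350,330,100,75,8)
E
```

```text
(no output)
```

View pics/b_top.png

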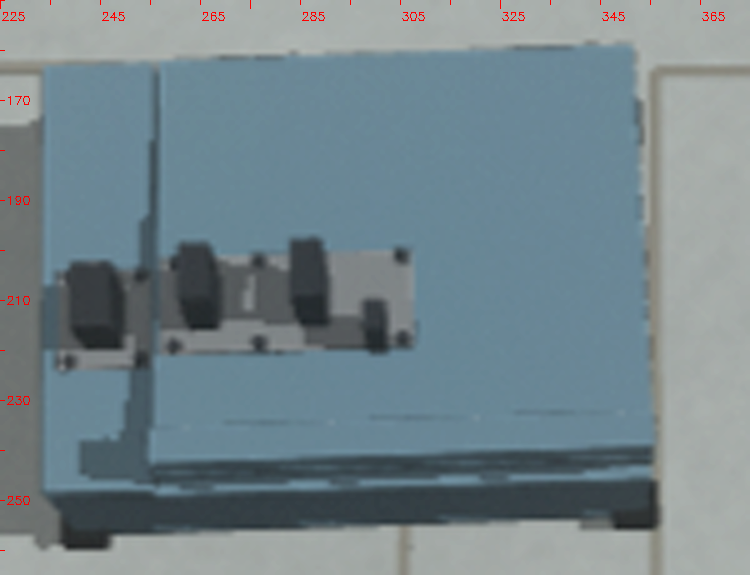

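View pics/b_side.png

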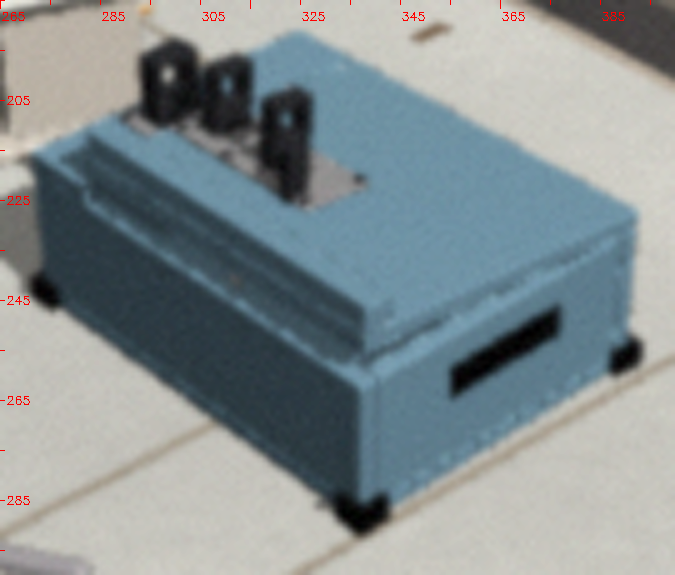

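View pics/c_top.png

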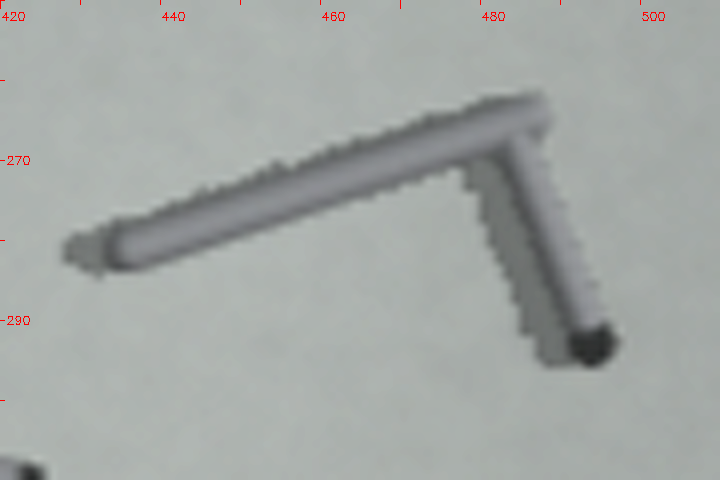

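View pics/c_side.png

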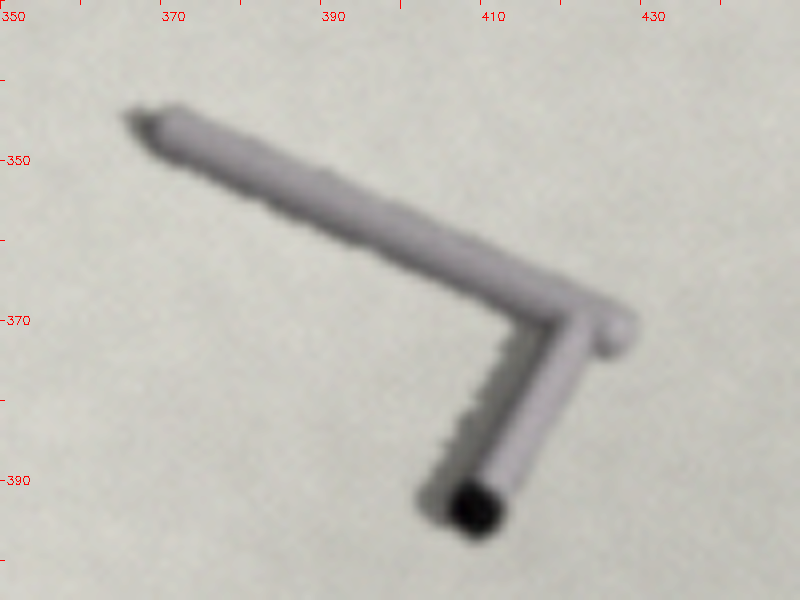

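```bash
python3 - <<'E'
from h import *
t=load("t0"); s=load("s0")
for n,a,b in (("tip",(433.5,280.5),(370,346)),("tail",(487,264),(427,371)),("knob",(493.5,293),(409.5,393.5)),("endboard front-left z102",(234,248),(271,216)),("front right z90",(356.5,245.5),(337.5,261))):
    p,r=tri([(t,np.array(a)),(s,np.array(b))]); print(n,(p*1000).round(1),np.round(r,1))
obs=[(t,(233.5,163),(100,135,102)),(t,(234,248),(-100,135,102)),(t,(356.5,245.5),(-100,-135,90)),(s,(271,216),(-100,135,102)),(s,(337.5,261),(-100,-135,90))]
def P(x,q):
    c,sn=np.cos(x[2]),np.sin(x[2]); q=np.array(q)/1000; return np.array([x[0]+c*q[0]-sn*q[1],x[1]+sn*q[0]+c*q[1],q[2]])
f=lambda x:np.concatenate([proj(fr,P(x,q))[0]-uv for fr,uv,q in obs])
r=least_squares(f,[.5,.05,0]); print(r.x, r.fun.round(1))
E
```

```text
tip [ 447.8 -243.     2.4] [0.3 0.3]
tail [ 487.  -369.3    8.1] [0.3 0.4]
knob [ 419.5 -381.7    6.2] [0.7 0.9]
endboard front-left z102 [503.2 212.5  97.6] [0.1 0.1]
front right z90 [511.8 -58.4  96. ] [0.7 0.6]
[0.60740164 0.08185304 0.04721624] [ 0.2 -0.5 -0.1  0.5 -0.1 -0.9 -0.7 -1.  -0.1  1.6]
```

Bolt C, confirmed in the crops: top tip (433,280), tail (487,264), knob (493,293). It is the one farthest to −y, and its heights of 2–8 mm are consistent with lying on the desk. The box centre is at about (0.607, 0.082) with yaw of about 0.04. Next I raise and turn the tool, closing the claw for the press.

```bash
python3 -m crank '[{"tz":-10,"yaw":0.124,"claw":1},{"tz":-10,"yaw":0.124,"claw":1},{"tz":-10,"yaw":0.124,"claw":1},{"tz":-10,"yaw":0.124,"claw":1},{"tz":-10,"yaw":0.124,"claw":1},{"tz":-10,"yaw":0.124,"claw":1},{"tz":-10,"yaw":0.124,"claw":1},{"tz":-10,"yaw":0.124,"claw":1},{"tz":-10,"yaw":0.124,"claw":1}]' 60; python3 - <<'E'
from h import *
st(); rel([.50,-.02,.32],(1,.045))
E
```

```text
t 0.25 pos [250.5 572.2 238.6] F [ 0.6 -0.1 -0.8] M [-0.01 -0.02 -0.06] w 1.007 q [ 1.05  0.22  1.61  0.    1.31 -0.11]
tool x [-9.160e-01  4.012e-01  1.000e-04] y [ 0.4012  0.916  -0.0012] z [-6.e-04 -1.e-03 -1.e+00]
to go tx,ty,tz mm [-466.1 -442.4  -80.9]
yaw rad 1.113 deg 63.77invalid input
```

```bash
python3 -m crank '[{"tz":-10,"yaw":0.12,"claw":1.0}]' 60; echo; python3 -m crank --help
```

```text
invalid input
invalid input: not JSON, or not a number
```

```bash
python3 -m crank '[{"tx":0,"ty":0,"tz":-10,"yaw":0.12,"claw":0.98}]' 60; echo; python3 -m crank '[{"tx":0,"ty":0,"tz":-10,"yaw":0.12,"claw":0.98}]'
```

```text
time_s: 0.33
ee_pos: [0.2497, 0.5708, 0.246]
ee_rot: [0.264, 0.964, -0.003, -0.001]
wrist_force: [-0.5, -0.6, -0.6]
width: 0.886

time_s: 0.42
ee_pos: [0.2495, 0.5704, 0.2553]
ee_rot: [0.324, 0.946, -0.004, -0.001]
wrist_force: [0.6, -0.6, -0.5]
width: 0.749
```

```bash
python3 -m crank '[{"tx":0,"ty":0,"tz":-10,"yaw":0.124,"claw":1},{"tx":0,"ty":0,"tz":-10,"yaw":0.124,"claw":1},{"tx":0,"ty":0,"tz":-10,"yaw":0.124,"claw":1},{"tx":0,"ty":0,"tz":-10,"yaw":0.124,"claw":1},{"tx":0,"ty":0,"tz":-10,"yaw":0.124,"claw":1},{"tx":0,"ty":0,"tz":-10,"yaw":0.124,"claw":1},{"tx":0,"ty":0,"tz":0,"yaw":0.124,"claw":1}]' 60; python3 - <<'E'
from h import *
st(); rel([.48,-.03,.32],(1,.045))
E
```

```text
time_s: 1.0
ee_pos: [0.2494, 0.5703, 0.3178]
ee_rot: [0.695, 0.719, -0.005, 0.001]
wrist_force: [0.5, 0.1, 0.6]
width: -0.002
t 1.0 pos [249.4 570.3 317.8] F [0.5 0.1 0.6] M [-0.01 -0.04 -0.04] w -0.002 q [ 1.05  0.17  1.53 -0.    1.46  1.01]
tool x [-0.035   0.9994 -0.008 ] y [ 0.9994  0.035  -0.005 ] z [-0.0047 -0.0082 -1.    ]
to go tx,ty,tz mm [-608.   209.4    1.7]
yaw rad -0.0099 deg -0.57
```

```bash
python3 -m crank '[{"tx":-38,"ty":13,"tz":0,"yaw":0,"claw":1},{"tx":-38,"ty":13,"tz":0,"yaw":0,"claw":1},{"tx":-38,"ty":13,"tz":0,"yaw":0,"claw":1},{"tx":-38,"ty":13,"tz":0,"yaw":0,"claw":1},{"tx":-38,"ty":13,"tz":0,"yaw":0,"claw":1},{"tx":-38,"ty":13,"tz":0,"yaw":0,"claw":1},{"tx":-38,"ty":13,"tz":0,"yaw":0,"claw":1},{"tx":-38,"ty":13,"tz":0,"yaw":0,"claw":1},{"tx":-38,"ty":13,"tz":0,"yaw":0,"claw":1},{"tx":-38,"ty":13,"tz":0,"yaw":0,"claw":1},{"tx":-38,"ty":13,"tz":0,"yaw":0,"claw":1},{"tx":-38,"ty":13,"tz":0,"yaw":0,"claw":1},{"tx":-38,"ty":13,"tz":0,"yaw":0,"claw":1},{"tx":-38,"ty":13,"tz":0,"yaw":0,"claw":1},{"tx":-38,"ty":13,"tz":0,"yaw":0,"claw":1},{"tx":-38,"ty":13,"tz":0,"yaw":0,"claw":1}]'; python3 - <<'E'
from h import *
st(); rel([.48,-.03,.32],(1,.045))
f=grab("wrist","w1"); cv2.imwrite("pics/w1.png",f["color"][:,:,::-1])
E
```

```text
time_s: 2.33
ee_pos: [0.4816, -0.0461, 0.32]
ee_rot: [0.691, 0.723, -0.0, 0.002]
wrist_force: [0.9, 0.8, 0.3]
width: -0.002
t 2.33 pos [481.6 -46.1 320. ] F [0.9 0.8 0.3] M [ 0.04 -0.06  0.03] w -0.002 q [-0.24 -0.15  1.84 -0.    1.45 -0.28]
tool x [-0.0454  0.999  -0.0035] y [0.999  0.0454 0.0032] z [ 0.0033 -0.0034 -1.    ]
to go tx,ty,tz mm [16.2 -0.9 -0.1]
yaw rad 0.0004 deg 0.03
```

View pics/w1.png

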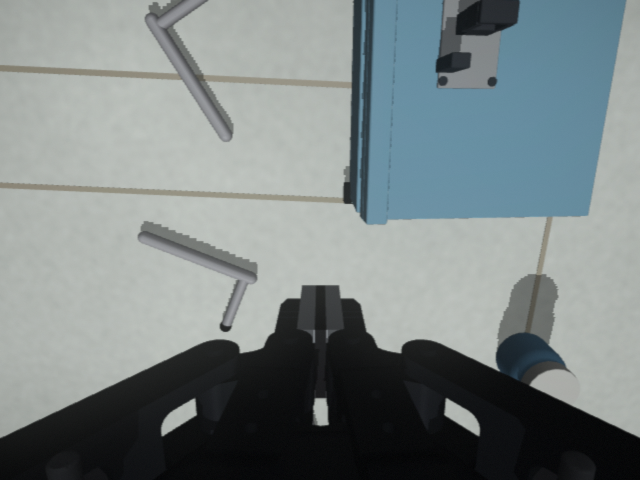

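```bash
python3 - <<'E'
from h import *
f=load("w1")
for n,uv,z in (("batten frontR",(367,222),.138),("batten back R",(390,221),.136),("lid backR",(590,215),.104),("batten mid row120 L",(371,120),.138),("R",(391,120),.136)):
    print(n,(atz(f,uv,z)*1000).round(1))
crop(f,"w1c",340,0,280,230,3)
E
```

```text
batten frontR [519.9 -52.1 138. ]
batten back R [538.1 -50.9 136. ]
lid backR [715.6 -44.9 104. ]
batten mid row120 L [517.   24.4 138. ]
R [532.   25.1 136. ]
```

View pics/w1c.png

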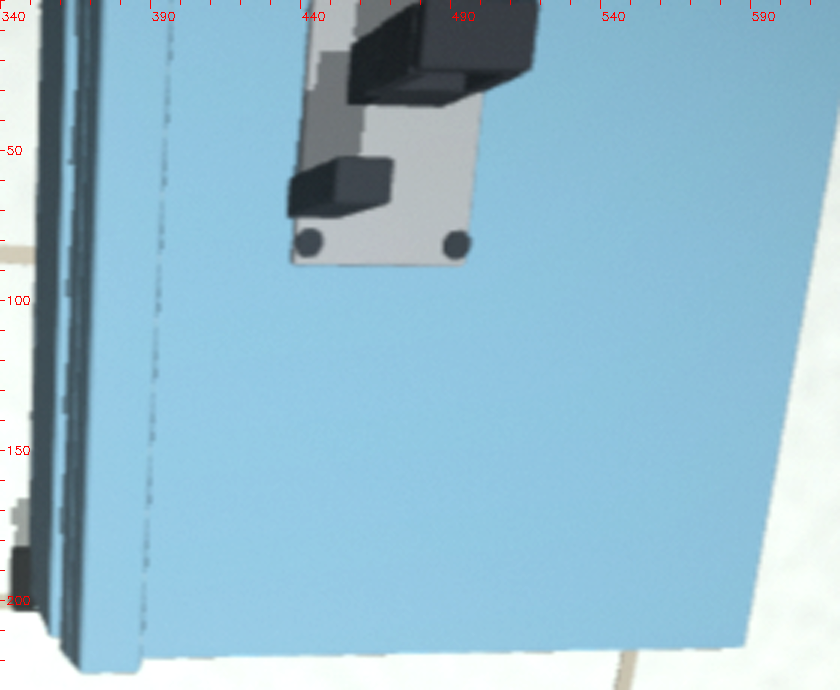

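```bash
python3 - <<'E'
from h import *
rel([.523,-.022,.160])
E
python3 -m crank '[{"tx":24,"ty":40,"tz":0,"yaw":0,"claw":1},{"tx":0,"ty":0,"tz":40,"yaw":0,"claw":1},{"tx":0,"ty":0,"tz":40,"yaw":0,"claw":1},{"tx":0,"ty":0,"tz":40,"yaw":0,"claw":1},{"tx":0,"ty":0,"tz":20,"yaw":0,"claw":1},{"tx":0,"ty":0,"tz":10,"yaw":0,"claw":1},{"tx":0,"ty":0,"tz":0,"yaw":0,"claw":1}]'; python3 - <<'E'
from h import *
st(); rel([.523,-.022,.146])
E
```

```text
to go tx,ty,tz mm [ 31.5  39.5 159.8]
time_s: 2.97
ee_pos: [0.5255, -0.0362, 0.1668]
ee_rot: [0.698, 0.716, -0.001, 0.009]
wrist_force: [-1.0, -1.6, 0.2]
width: -0.0
t 2.97 pos [525.5 -36.2 166.8] F [-1.  -1.6  0.2] M [ 0.01  0.03 -0.02] w -0.0 q [-0.2   0.08  1.92 -0.01  1.14 -0.22]
tool x [-0.0263  0.9996 -0.0139] y [0.9996 0.0264 0.0111] z [ 0.0115 -0.0136 -0.9998]
to go tx,ty,tz mm [14.6 -2.4 20.6]
```

```bash
python3 -m crank '[{"tx":14,"ty":-2,"tz":0,"yaw":0.0,"claw":1},{"tx":0,"ty":0,"tz":0,"yaw":0,"claw":1}]'; python3 - <<'E'
from h import *
st(); rel([.523,-.022,.146],(1,.045))
E
```

```text
time_s: 3.13
ee_pos: [0.523, -0.0221, 0.167]
ee_rot: [0.698, 0.716, -0.001, 0.008]
wrist_force: [-0.2, 0.4, -0.2]
width: 0.001
t 3.13 pos [523.  -22.1 167. ] F [-0.2  0.4 -0.2] M [-0.01 -0.02 -0.07] w 0.001 q [-0.17  0.07  1.92 -0.01  1.14 -0.19]
tool x [-0.0255  0.9996 -0.0138] y [0.9996 0.0256 0.0101] z [ 0.0104 -0.0135 -0.9999]
to go tx,ty,tz mm [ 0.4 -0.2 21. ]
yaw rad -0.0195 deg -1.12
```

```bash
python3 -m crank '[{"tx":0,"ty":0,"tz":10,"yaw":0,"claw":1},{"tx":0,"ty":0,"tz":8,"yaw":0,"claw":1},{"tx":0,"ty":0,"tz":4,"yaw":0,"claw":1}]';for i in 1 2 ; do python3 -m crank '[{"tx":0,"ty":0,"tz":4,"yaw":0,"claw":1}]' ; done
```

```text
time_s: 3.38
ee_pos: [0.5275, -0.0233, 0.1493]
ee_rot: [0.697, 0.717, 0.002, 0.013]
wrist_force: [-0.1, -0.3, 0.2]
width: 0.001
time_s: 3.47
ee_pos: [0.5282, -0.0237, 0.1455]
ee_rot: [0.697, 0.717, 0.002, 0.014]
wrist_force: [0.2, 0.3, 0.1]
width: -0.002
time_s: 3.55
ee_pos: [0.5286, -0.0241, 0.1415]
ee_rot: [0.697, 0.717, 0.002, 0.014]
wrist_force: [-0.7, 1.2, 3.0]
width: -0.003
```

```bash
for i in 1 2 3; do python3 -m crank '[{"tx":0,"ty":-1,"tz":4,"yaw":0,"claw":1}]' ; done
```

```text
time_s: 3.63
ee_pos: [0.5284, -0.0243, 0.1396]
ee_rot: [0.698, 0.716, 0.002, 0.014]
wrist_force: [-9.2, 3.0, 27.9]
width: 0.001
time_s: 3.72
ee_pos: [0.5284, -0.0243, 0.1393]
ee_rot: [0.698, 0.716, 0.003, 0.014]
wrist_force: [-9.7, 3.1, 26.9]
width: 0.002
time_s: 3.8
ee_pos: [0.5284, -0.0242, 0.1394]
ee_rot: [0.698, 0.716, 0.003, 0.014]
wrist_force: [-9.5, 3.1, 20.5]
width: 0.002
```

```bash
python3 - <<'E'
from h import *
s=grab("side","s2"); t=grab("top","t2"); w=grab("wrist","w2")
crop(s,"s2c",265,150,135,115,5); cv2.imwrite("pics/w2.png",w["color"][:,:,::-1])
E
```

```text
(no output)
```

View pics/s2c.png

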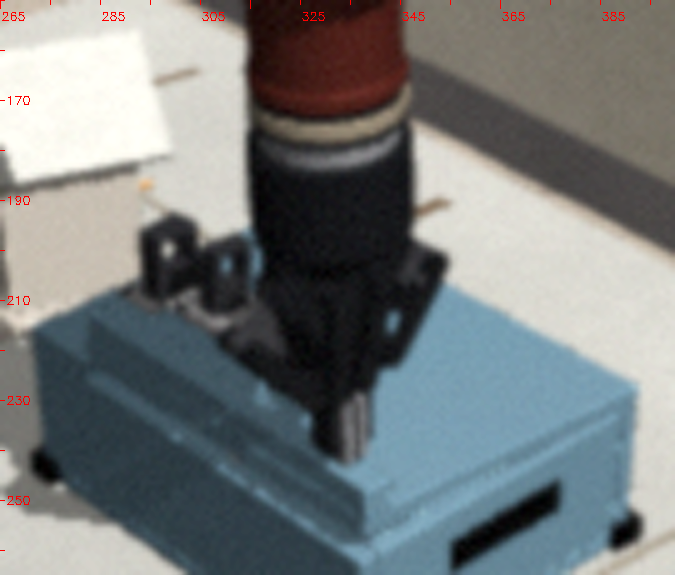

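View pics/w2.png

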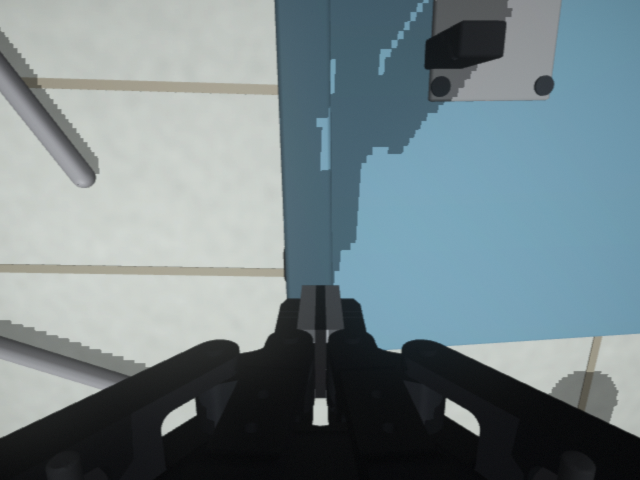

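```bash
python3 -c "
from workcell import manip; print(manip.tip_extent)"; python3 -m crank '[{"tx":0,"ty":0,"tz":-6,"yaw":0,"claw":1},{"tx":0,"ty":-6,"tz":-2,"yaw":0.02,"claw":1},{"tx":0,"ty":0,"tz":0,"yaw":0.0,"claw":1}]' ; for i in 1 2 3; do python3 -m crank '[{"tx":0,"ty":-0.3,"tz":4,"yaw":0,"claw":1}]' ; done
```

```text
0.008
time_s: 4.2
ee_pos: [0.5235, -0.0249, 0.15]
ee_rot: [0.706, 0.708, 0.004, 0.016]
wrist_force: [0.9, -0.4, -1.2]
width: -0.0
time_s: 4.28
ee_pos: [0.5241, -0.0253, 0.1468]
ee_rot: [0.706, 0.708, 0.005, 0.017]
wrist_force: [0.5, 0.1, 0.7]
width: 0.002
time_s: 4.37
ee_pos: [0.5235, -0.0255, 0.142]
ee_rot: [0.706, 0.708, 0.005, 0.017]
wrist_force: [0.6, -0.1, 0.1]
width: -0.002
time_s: 4.45
ee_pos: [0.5233, -0.0256, 0.1396]
ee_rot: [0.706, 0.708, 0.005, 0.016]
wrist_force: [-11.0, 3.0, 32.5]
width: -0.0
```

```bash
for i in 1 2 ; do python3 -m crank '[{"tx":0,"ty":0,"tz":5,"yaw":0,"claw":1}]' ; done; python3 - <<'E'
from h import *
st()
s=grab("side","s3"); crop(s,"s3c",265,150,135,115,5)
E
```

```text
time_s: 4.53
ee_pos: [0.523, -0.0256, 0.1375]
ee_rot: [0.706, 0.708, 0.003, 0.015]
wrist_force: [-11.4, 2.3, 21.9]
width: -0.003
time_s: 4.62
ee_pos: [0.5222, -0.0256, 0.1339]
ee_rot: [0.706, 0.708, 0.002, 0.013]
wrist_force: [-6.9, 1.1, 10.3]
width: 0.004
t 4.62 pos [522.2 -25.6 133.9] F [-6.9  1.1 10.3] M [ 0.14  1.11 -0.02] w 0.004 q [-0.18  0.11  1.95 -0.01  1.06 -0.17]
tool x [-0.0028  0.9999 -0.0155] y [0.9998 0.0032 0.0218] z [ 0.0218 -0.0154 -0.9996]
```

View pics/s3c.png

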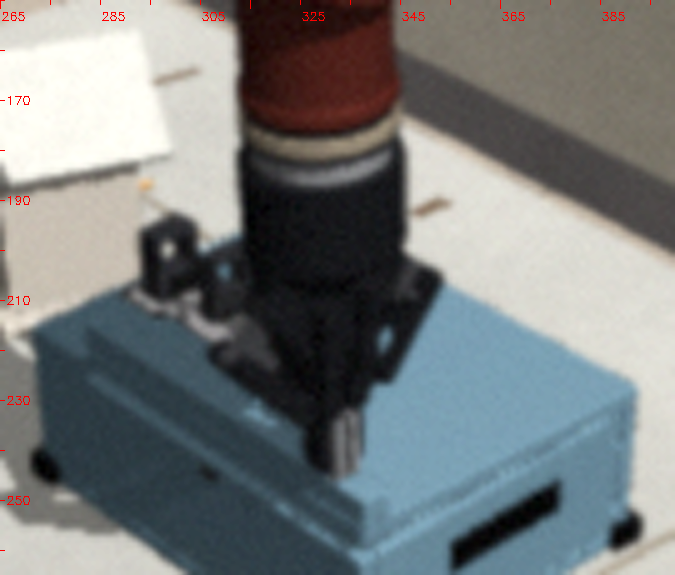

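It is passing over the catch now. I'll continue down.

```bash
for i in 1 2 3 4; do python3 -m crank '[{"tx":0,"ty":0,"tz":4,"yaw":0,"claw":1}]' ; done
```

```text
time_s: 4.75
ee_pos: [0.5222, -0.0257, 0.1287]
ee_rot: [0.706, 0.708, 0.002, 0.013]
wrist_force: [-1.2, -0.2, 3.0]
width: -0.001
time_s: 4.83
ee_pos: [0.5222, -0.0258, 0.1256]
ee_rot: [0.706, 0.708, 0.002, 0.013]
wrist_force: [-13.9, 2.6, 37.3]
width: -0.0
time_s: 4.92
ee_pos: [0.5223, -0.0258, 0.1256]
ee_rot: [0.706, 0.708, 0.001, 0.011]
wrist_force: [-17.7, 4.0, 45.3]
width: 0.002
time_s: 5.0
ee_pos: [0.5222, -0.0258, 0.1257]
ee_rot: [0.706, 0.708, -0.0, 0.01]
wrist_force: [-14.3, 2.6, 30.7]
width: -0.001
```

Hard stop at tip height 117.6 mm, against 118 expected. Next I raise and check that it stays shut.

```bash
python3 -m crank '[{"tx":0,"ty":0,"tz":-5,"yaw":0,"claw":1},{"tx":0,"ty":0,"tz":-15,"yaw":-0.02,"claw":1},{"tx":0,"ty":0,"tz":-25,"yaw":-0.02,"claw":0.7},{"tx":0,"ty":0,"tz":-25,"yaw":0,"claw":0.5},{"tx":0,"ty":0,"tz":-20,"yaw":0,"claw":0.5},{"tx":10,"ty":20,"tz":-10,"yaw":0,"claw":0.5},{"tx":10,"ty":10,"tz":0,"yaw":0,"claw":0.5},{"tx":0,"ty":0,"tz":0,"yaw":0,"claw":0.5}]'; python3 - <<'E'
from h import *
st()
w=grab("wrist","w4"); s=grab("side","s4"); crop(s,"s4c",265,170,135,115,5);cv2.imwrite("pics/w4.png",w["color"][:,:,::-1])
E
```

```text
time_s: 5.67
ee_pos: [0.5482, -0.0024, 0.2204]
ee_rot: [0.692, 0.722, -0.003, 0.006]
wrist_force: [-0.1, -0.3, -0.8]
width: 0.499
t 5.67 pos [548.2  -2.4 220.4] F [-0.1 -0.3 -0.8] M [0.01 0.03 0.02] w 0.499 q [-0.13  0.07  1.82 -0.01  1.25 -0.17]
tool x [-0.0433  0.999  -0.0131] y [0.999  0.0434 0.0041] z [ 0.0047 -0.0129 -0.9999]
```

View pics/s4c.png

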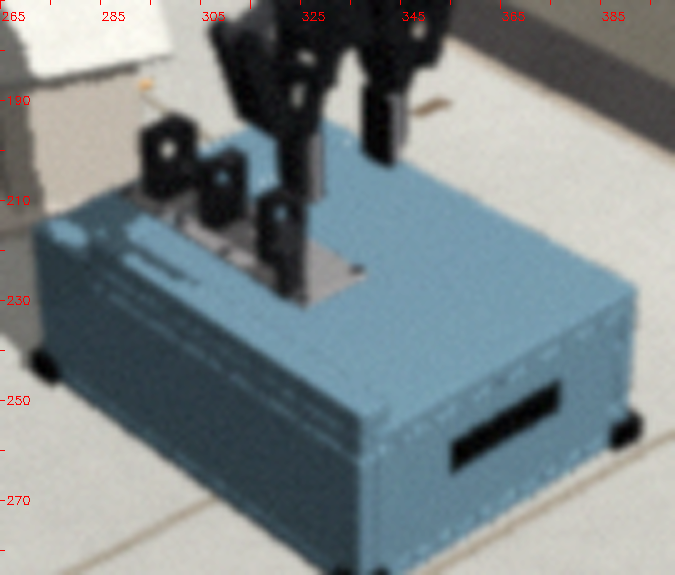

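View pics/w4.png

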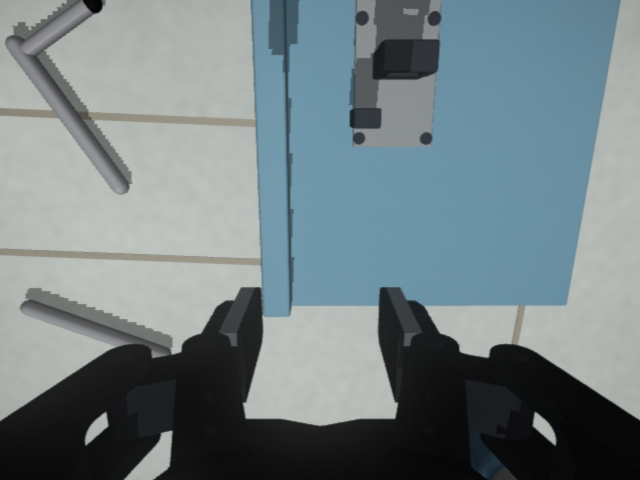

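The side view shows the lid closed (flush seam at 265,222 and 337,255). Next, a second wrist view for the guides.

```bash
python3 -m crank '[{"tx":15,"ty":8,"tz":-5,"yaw":0,"claw":0.5},{"tx":25,"ty":12,"tz":-10,"yaw":0,"claw":0.5},{"tx":15,"ty":8,"tz":-5,"yaw":0,"claw":0.5},{"tx":0,"ty":0,"tz":0,"yaw":0,"claw":0.5}]'; python3 - <<'E'
from h import *
st()
w=grab("wrist","w5"); cv2.imwrite("pics/w5.png",w["color"][:,:,::-1])
E
```

```text
time_s: 6.1
ee_pos: [0.5666, 0.0528, 0.2298]
ee_rot: [0.693, 0.721, -0.011, -0.0]
wrist_force: [-0.3, -1.2, 1.5]
width: 0.503
t 6.1 pos [566.6  52.8 229.8] F [-0.3 -1.2  1.5] M [-0.01 -0.01  0.03] w 0.503 q [-0.02  0.12  1.75 -0.02  1.29 -0.06]
tool x [-0.0406  0.9991 -0.0143] y [ 0.9991  0.0404 -0.0158] z [-0.0152 -0.0149 -0.9998]
```

View pics/w5.png

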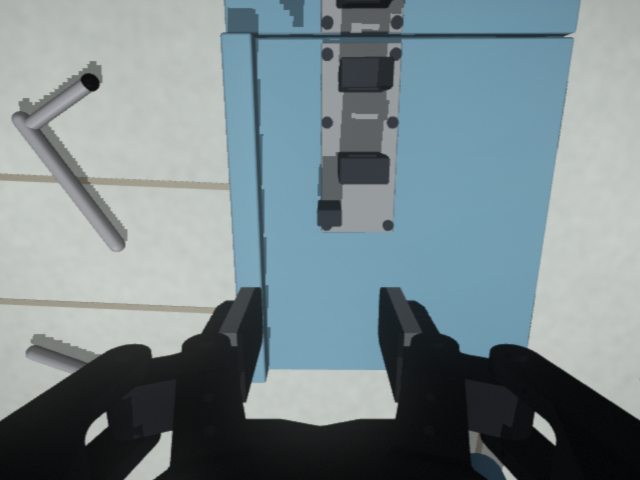

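```bash
python3 -m crank '[{"tx":15,"ty":0,"tz":-10,"yaw":0,"claw":0.5},{"tx":25,"ty":0,"tz":-15,"yaw":0,"claw":0.5},{"tx":15,"ty":0,"tz":-10,"yaw":0,"claw":0.5},{"tx":0,"ty":0,"tz":0,"yaw":0,"claw":0.5}]'; python3 - <<'E'
from h import *
st()
w=grab("wrist","w6"); cv2.imwrite("pics/w6.png",w["color"][:,:,::-1])
crop(w,"w6c",200,0,200,270,4) if 0 else crop(w,"w6c",210,40,200,150,4)
crop(load("w5"),"w5c",210,0,200,150,4)
E
```

```text
time_s: 6.48
ee_pos: [0.558, 0.104, 0.2553]
ee_rot: [0.694, 0.72, -0.019, -0.005]
wrist_force: [-0.3, -0.2, 0.3]
width: 0.501
t 6.48 pos [558.  104.  255.3] F [-0.3 -0.2  0.3] M [-0.03 -0.02 -0.09] w 0.501 q [ 0.07  0.11  1.71 -0.02  1.36  0.04]
tool x [-0.0374  0.9991 -0.0191] y [ 0.9987  0.0367 -0.0344] z [-0.0337 -0.0203 -0.9992]
```

View pics/w6.png

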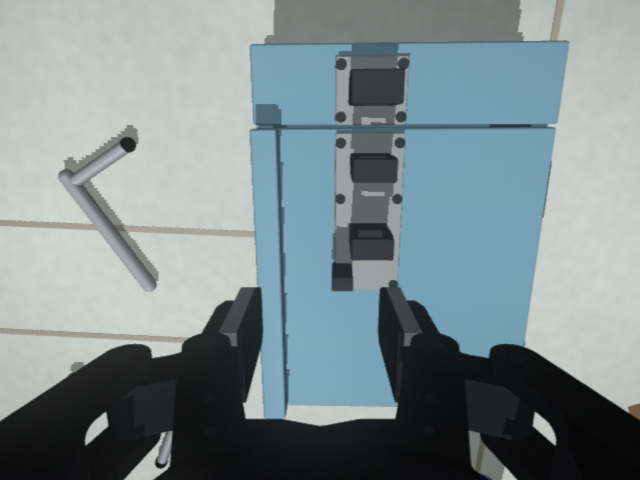

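View pics/w6c.png

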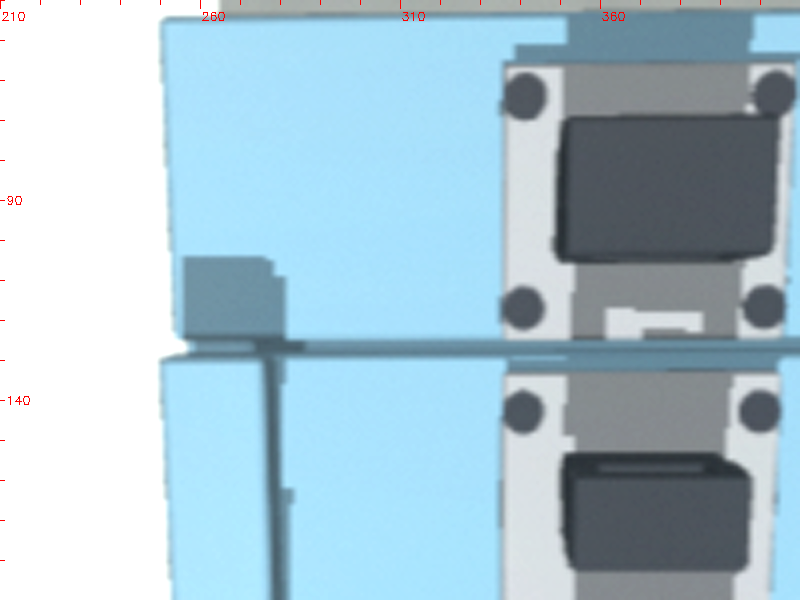

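View pics/w5c.png

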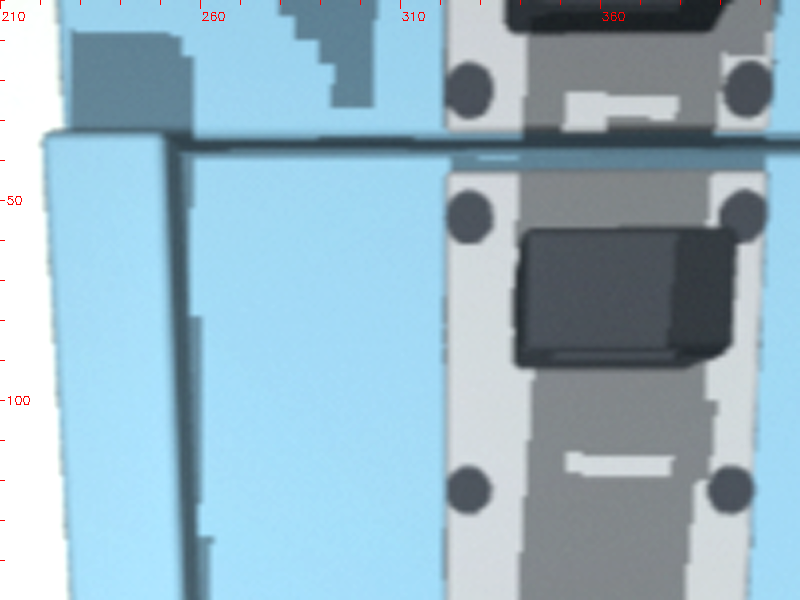

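```bash
python3 - <<'E'
from h import *
crop(load("w6"),"w6d",310,180,110,120,6)
crop(load("w5"),"w5d",300,130,120,110,6)
crop(load("w4"),"w4d",330,0,130,155,5)
E
```

```text
(no output)
```

View pics/w6d.png

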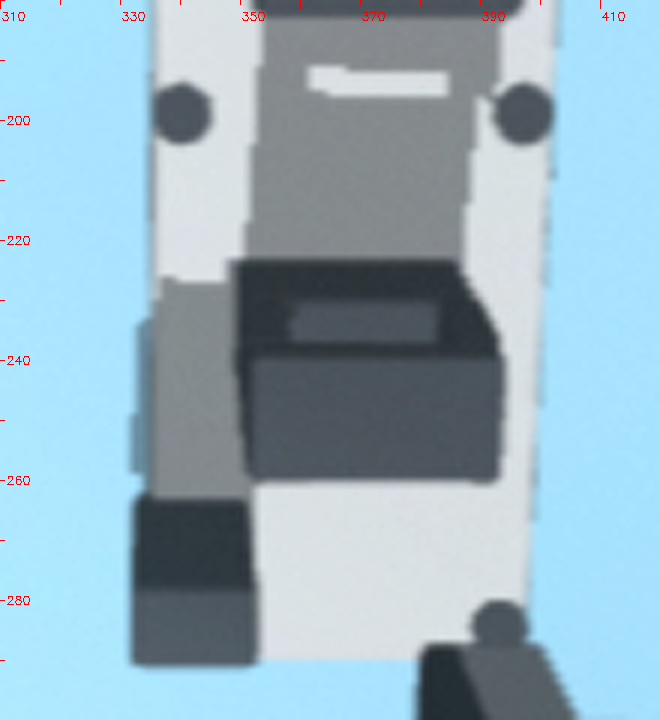

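View pics/w5d.png

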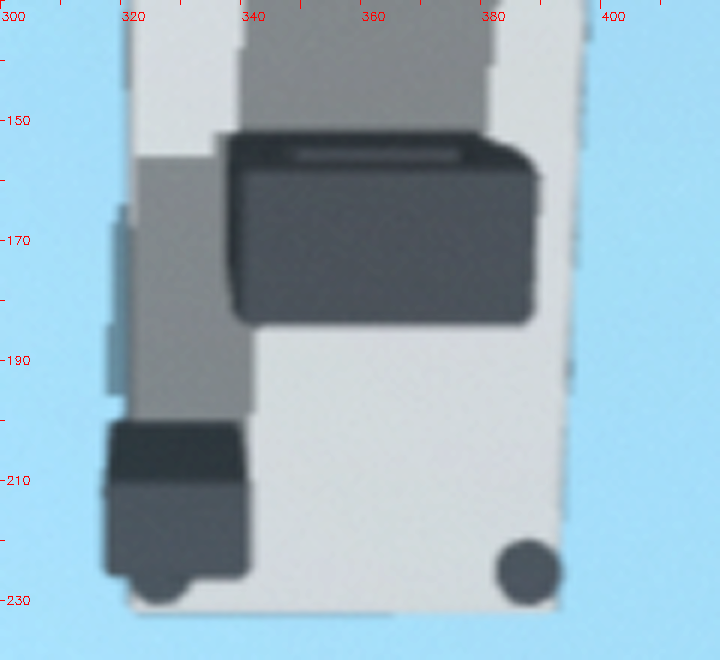

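View pics/w4d.png

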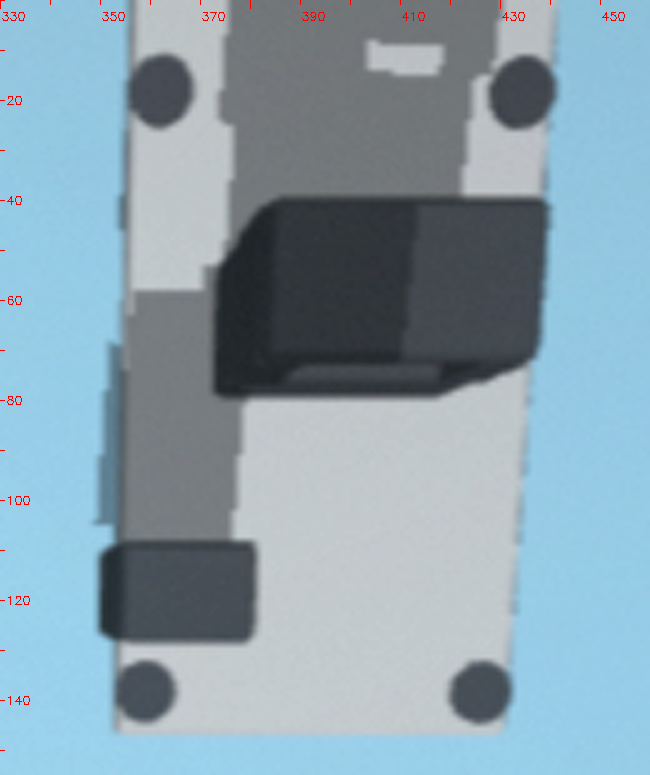

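```bash
cat > fit.py <<'E'
from h import *
G=145;L=133;K=146.5
obs=[]
def q(tag,lst):
    for uv,xyz,rel in lst: obs.append((load(tag),uv,xyz,rel))
def quad(tag,z,x0,x1,y0,y1,c): # c: tl,tr,bl,br px
    q(tag,[(c[0],(x0,y1,z),1),(c[1],(x1,y1,z),1),(c[2],(x0,y0,z),1),(c[3],(x1,y0,z),1)])
quad("w6",G,-35,-9,0,14,[(350.5,239.7),(393.8,239.7),(351.5,260),(393,260)])
quad("w6",L,-47,-33,-26,-16,[(331.8,278.3),(352.7,278.3),(331.8,290.7),(352.5,290.7)])
quad("w5",G,-35,-9,0,14,[(339.7,158.3),(390,158.3),(339.5,184),(388.8,184)])
quad("w5",L,-47,-33,-26,-16,[(318,210),(341,210),(318,226.3),(341.3,226.3)])
quad("w4",G,-35,-9,0,14,[(384.4,39.6),(439.6,39.6),(384,72.4),(438,72.4)])
quad("w4",L,-47,-33,-26,-16,[(354.4,108.2),(381.2,108.2),(354.4,128.2),(381,128.2)])
quad("w6",G,-35,-9,48,62,[(354.25,159.5),(397.25,159.5),(354,182.5),(396.75,182.5)])
quad("w6",K,-36.5,-7.5,92,110,[(351.75,69.25),(404.5,69.25),(351.5,102.7),(403.25,102.7)])
q("w5",[((341.5,57.5),(-35,62,G),1),((393.75,57.5),(-9,62,G),1),((341.5,87),(-35,48,G),1)])
q("w6",[((250.75,44.25),(-100,135,102),0),((250.75,129.5),(-99,83,118),0)])
def W(x,p,r):
    c,s=np.cos(x[2]),np.sin(x[2]); p=np.array(p,float)/1000; p[1]+=x[3]*r
    return np.array([x[0]+c*p[0]-s*p[1],x[1]+s*p[0]+c*p[1],p[2]])
def P(f,p,b):
    T=f["camera_from_world"]; c=T[:3,:3]@p+T[:3,3]+b
    return np.array([f["fx"]*c[0]/c[2]+f["cx"],f["fy"]*c[1]/c[2]+f["cy"]])
def res(x): return np.concatenate([P(f,W(x,p,r),x[4:7])-uv for f,uv,p,r in obs]+[x[4:7]/.002])
if __name__=="__main__":
    r=least_squares(res,[.607,.082,.04,0.0,0,0,0],loss="soft_l1")
    print(r.x.round(4)); print(res(r.x).round(1)[:-3].reshape(-1,2).tolist())
    np.save("box.npy",r.x)
    for n,p in (("mouth",(-22,0,130)),("keeper",(-22,101,130)),("lug",(-40,-21,133))): print(n,(W(r.x,p,1)*1000).round(1))
    # camera vs fingers
    f=load("w5"); s=manip.get_state()
E
python3 fit.py
```

```text
[ 6.099e-01  8.390e-02  4.130e-02  5.300e-03  1.000e-04 -1.000e-04
  6.000e-04]
[[1.0, -1.3], [0.6, -1.0], [-0.4, 0.2], [0.4, 0.5], [-0.0, -1.3], [0.4, -1.1], [-0.1, 0.3], [0.3, 0.6], [0.1, -0.9], [0.1, -0.8], [-0.1, 0.3], [0.1, 0.4], [-0.8, -0.7], [1.0, -0.7], [-0.7, 0.1], [0.5, 0.2], [-0.4, 0.3], [0.7, 0.5], [-1.3, -0.1], [-0.1, 0.1], [-0.1, 0.3], [0.6, 0.3], [-0.6, 0.6], [-0.1, 0.7], [-1.3, -0.9], [1.0, -0.9], [-1.5, 0.3], [0.3, 0.4], [0.1, -0.1], [1.2, -0.5], [-0.2, 1.3], [0.7, 1.0], [-0.5, -0.2], [0.9, -0.4], [-0.9, 0.8], [-1.0, 0.1], [-0.2, -0.1]]
mouth [587.7  88.3 130. ]
keeper [583.6 189.2 130. ]
lug [570.6  66.5 133. ]
```

Fit residuals are about 1 px. Guide mouth is at (587.7, 88.3, 130) and box yaw is 0.041. Now I go over to bolt C.

```bash
python3 - <<'E'
from h import *
rel([.478,-.335,.20],(.955,.296))
E
python3 -m crank '[{"tx":-15,"ty":-3,"tz":0,"yaw":0,"claw":0.4},{"tx":-28,"ty":-6,"tz":0,"yaw":0,"claw":0.4},{"tx":-34,"ty":-7,"tz":0,"yaw":0,"claw":0.4},{"tx":-34,"ty":-7,"tz":0,"yaw":0,"claw":0.4},{"tx":-34,"ty":-7,"tz":0,"yaw":0,"claw":0.4},{"tx":-34,"ty":-7,"tz":0,"yaw":0,"claw":0.4},{"tx":-34,"ty":-7,"tz":0,"yaw":0,"claw":0.4},{"tx":-34,"ty":-7,"tz":0,"yaw":0,"claw":0.4},{"tx":-34,"ty":-7,"tz":0,"yaw":0,"claw":0.4},{"tx":-34,"ty":-7,"tz":5,"yaw":0,"claw":0.4},{"tx":-34,"ty":-7,"tz":10,"yaw":0,"claw":0.4},{"tx":-34,"ty":-7,"tz":10,"yaw":0,"claw":0.4},{"tx":-28,"ty":-6,"tz":10,"yaw":0,"claw":0.4},{"tx":-15,"ty":-3,"tz":10,"yaw":0,"claw":0.4},{"tx":0,"ty":0,"tz":0,"yaw":0,"claw":0.4}]'; python3 - <<'E'
from h import *
st(); rel([.478,-.335,.20],(.955,.296))
E
```

```text
to go tx,ty,tz mm [-433.3  -93.3   66.3]
yaw rad -0.2636 deg -15.1
time_s: 7.78
ee_pos: [0.4514, -0.3638, 0.197]
ee_rot: [0.697, 0.716, -0.034, -0.018]
wrist_force: [-0.7, -0.2, -0.4]
width: 0.6
t 7.78 pos [ 451.4 -363.8  197. ] F [-0.7 -0.2 -0.4] M [-0.01 -0.09  0.03] w 0.6 q [-0.76  0.19  1.73 -0.07  1.26 -0.77]
tool x [-0.0282  0.9994 -0.0215] y [ 0.9969  0.0265 -0.0739] z [-0.0732 -0.0235 -0.997 ]
to go tx,ty,tz mm [28.  27.  -5.6]
yaw rad -0.2731 deg -15.65
```

```bash
python3 -m crank '[{"tx":7,"ty":7,"tz":0,"yaw":-0.06,"claw":0.4},{"tx":7,"ty":7,"tz":0,"yaw":-0.07,"claw":0.4},{"tx":7,"ty":7,"tz":0,"yaw":-0.07,"claw":0.4},{"tx":7,"ty":7,"tz":0,"yaw":-0.06,"claw":0.4},{"tx":0,"ty":0,"tz":0,"yaw":0,"claw":0.4},{"tx":0,"ty":0,"tz":0,"yaw":0,"claw":0.4}]'; python3 - <<'E'
from h import *
st(); rel([.478,-.335,.20],(.955,.296))
w=grab("wrist","w7"); cv2.imwrite("pics/w7.png",w["color"][:,:,::-1])
E
```

```text
time_s: 8.28
ee_pos: [0.4643, -0.3331, 0.1856]
ee_rot: [0.598, 0.8, -0.032, -0.032]
wrist_force: [0.9, -0.0, 0.3]
width: 0.601
t 8.28 pos [ 464.3 -333.1  185.6] F [ 0.9 -0.   0.3] M [ 0.04 -0.06 -0.01] w 0.601 q [-0.71  0.2   1.74 -0.07  1.26 -0.97]
tool x [-0.2836  0.9589  0.0128] y [ 0.9548  0.2836 -0.0892] z [-0.0891 -0.0131 -0.9959]
to go tx,ty,tz mm [ -5.5  11.2 -15.5]
yaw rad -0.0131 deg -0.75
```

View pics/w7.png

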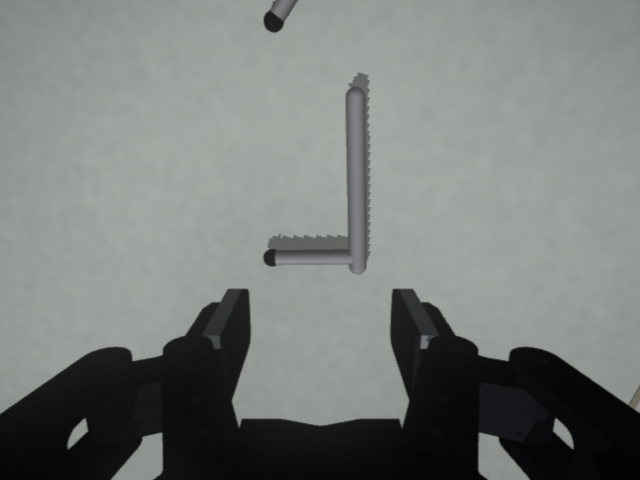

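Wrist view: bolt C with tip (355,88), tail (358,272), knob (270,257).

```bash
cat > bolt.py <<'E'
from h import *
def fitbolt(obs,x0):
    # x=[bx,by,yaw]; bolt lies flat z=7
    f=lambda x:np.concatenate([proj(fr,np.array([x[0]+np.cos(x[2])*p[0]-np.sin(x[2])*p[1],x[1]+np.sin(x[2])*p[0]+np.cos(x[2])*p[1],p[2]]))[0]-uv for fr,uv,p in obs])
    return least_squares(f,x0)
E
python3 - <<'E'
from bolt import *
w=load("w7");t=load("t0");s=load("s0")
crop(w,"w7c",250,70,130,220,3) 
for n,a,b,c in (("tip",(433.5,280.5),(370,346),(355.5,92)),("tail",(487,264),(427,371),(357.5,270)),("knob",(493.5,293),(409.5,393.5),(270,257))):
    p,r=tri([(t,np.array(a)),(s,np.array(b)),(w,np.array(c))]); print(n,(p*1000).round(1),np.round(r,1))
obs=[(w,(355.5,88),(.095,0,.007)),(w,(357.5,273.5),(-.045,0,.007)),(w,(270,257),(-.031,.068,.007)),(w,(357,180),(.025,0,.007))]
o2=[(t,(433,280.8),(.093,0,.007)),(t,(487.5,263.8),(-.043,0,.007)),(t,(493.5,293),(-.031,.068,.007)),(s,(369,345.5),(.093,0,.007)),(s,(428,371.5),(-.043,0,.007)),(s,(409.5,393.5),(-.031,.068,.007))]
for O in (obs,o2,obs+o2):
    r=fitbolt(O,[.474,-.33,1.86]); print((r.x*[1000,1000,1]).round(3),r.fun.round(1))
E
```

```text
tip [ 447.9 -243.     2.3] [0.3 0.3 0.1]
tail [ 488.5 -369.4    6.9] [0.8 0.1 2.4]
knob [ 420.1 -381.7    5.4] [0.9 0.7 0.8]
[ 476.593 -329.282    1.891] [-0.2 -2.6 -0.4 -0.7  1.4 -0.8 -0.7  4.2]
[ 474.591 -330.558    1.891] [ 0.8  0.2  0.4 -0.4  0.4 -0.7 -0.3 -0.5 -0.3  0.3 -0.9 -0.2]
[ 476.334 -329.464    1.89 ] [-0.5 -2.5 -0.8 -0.6  1.  -0.8 -1.1  4.4  0.3 -0.5 -0.1 -1.2 -0.2 -1.5
 -0.  -1.2 -0.2 -0.5 -0.7 -1.1]
```

View pics/w7c.png

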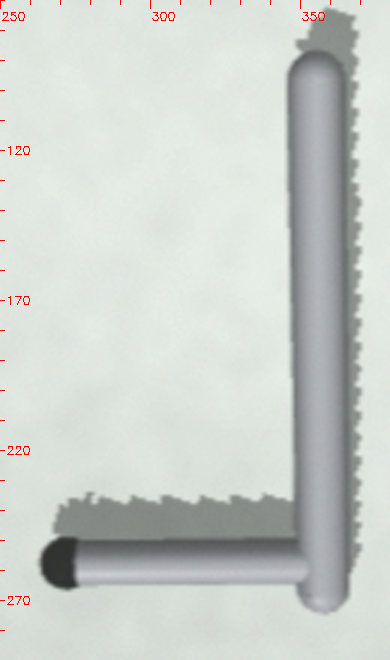

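```bash
python3 - <<'E'
from h import *
rel([.4786,-.3382,.06],(.949,.3148))
E
python3 -m crank '[{"tx":-2,"ty":0,"tz":20,"yaw":-0.022,"claw":0.55},{"tx":-2,"ty":1,"tz":30,"yaw":0,"claw":0.55},{"tx":-2,"ty":1,"tz":35,"yaw":0,"claw":0.55},{"tx":-1,"ty":1,"tz":25,"yaw":0,"claw":0.55},{"tx":-1,"ty":0,"tz":12,"yaw":0,"claw":0.55},{"tx":0,"ty":0,"tz":0,"yaw":0,"claw":0.55}]'; python3 - <<'E'
from h import *
st(); rel([.4786,-.3382,.06],(.949,.3148))
E
```

```text
to go tx,ty,tz mm [-10.8  23.4 123.8]
yaw rad -0.0331 deg -1.9
time_s: 8.83
ee_pos: [0.4587, -0.3463, 0.0638]
ee_rot: [0.592, 0.805, -0.033, -0.028]
wrist_force: [0.3, 0.1, 0.7]
width: 0.448
t 8.83 pos [ 458.7 -346.3   63.8] F [0.3 0.1 0.7] M [-0.03 -0.03 -0.02] w 0.448 q [-0.73  0.35  1.81 -0.08  1.03 -0.99]
tool x [-0.2982  0.9545  0.0054] y [ 0.9509  0.2975 -0.0856] z [-0.0834 -0.0204 -0.9963]
to go tx,ty,tz mm [ 1.8 21.7  1.9]
yaw rad -0.0176 deg -1.01
```

```bash
python3 -m crank '[{"tx":1,"ty":8,"tz":0,"yaw":-0.01,"claw":0.55},{"tx":1,"ty":10,"tz":0,"yaw":-0.008,"claw":0.55},{"tx":0,"ty":4,"tz":0,"yaw":0,"claw":0.55},{"tx":0,"ty":0,"tz":0,"yaw":0,"claw":0.55}]'; python3 - <<'E'
from h import *
st(); rel([.4786,-.3382,.012],(.949,.3148))
w=grab("wrist","w8"); cv2.imwrite("pics/w8.png",w["color"][:,:,::-1])
E
```

```text
time_s: 9.17
ee_pos: [0.4822, -0.3388, 0.0653]
ee_rot: [0.585, 0.81, -0.033, -0.026]
wrist_force: [0.0, -0.6, 0.3]
width: 0.449
t 9.17 pos [ 482.2 -338.8   65.3] F [ 0.  -0.6  0.3] M [-0.01 -0.   -0.03] w 0.449 q [-0.7   0.38  1.77 -0.08  1.04 -0.97]
tool x [-0.3147  0.9492  0.0033] y [ 0.9458  0.3139 -0.0831] z [-0.0799 -0.023  -0.9965]
to go tx,ty,tz mm [ 1.5  1.2 53.4]
yaw rad -0.0002 deg -0.01
```

View pics/w8.png

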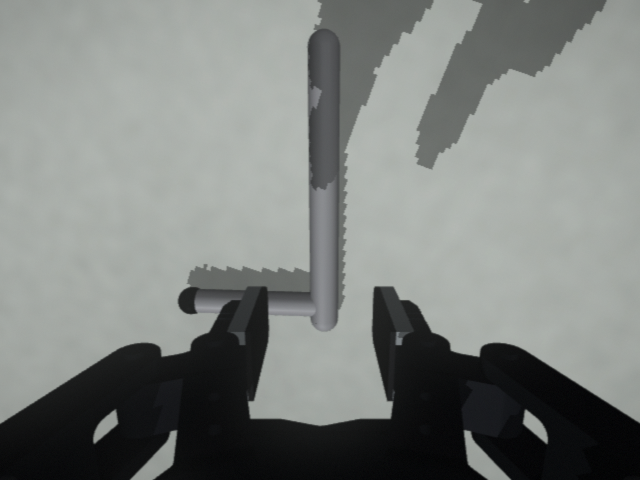

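```bash
python3 - <<'E'
from bolt import *
w=load("w8");t=load("t0");s=load("s0");w7=load("w7")
crop(w,"w8c",170,20,190,320,2)
o=[(w,(324,29),(.095,0,.007)),(w,(324.5,330.5),(-.045,0,.007)),(w,(188.5,299.5),(-.031,.068,.007))]
o7=[(w7,(355.5,87.5),(.095,0,.007)),(w7,(357.5,273.5),(-.045,0,.007)),(w7,(270.5,257),(-.031,.068,.007))]
for O in (o,o7,o+o7):
    r=fitbolt(O,[.474,-.33,1.86]); print((r.x*[1000,1000,1]).round(3),r.fun.round(1))
s_=manip.get_state(); e=R.from_quat(s_["ee_rot"]).as_matrix()
for p in ((0,0,0),(.011,0,.008),(-.011,0,.008),(.011,-.019,.008),(-.011,-.019,.008)): print(p,proj(w,s_["ee_pos"]+e@np.array(p)).round(1))
E
```

```text
[ 476.54  -330.149    1.889] [-0.1  0.2 -2.  -0.6  2.3  0.1]
[ 476.795 -330.288    1.888] [ 0.  -0.6 -0.7  0.6  0.7  0.2]
[ 476.611 -330.186    1.889] [ 0.1  0.4 -1.9 -0.5  2.4  0.2 -0.2 -0.8 -0.9  0.4  0.5  0. ]
(0, 0, 0) [[317.7 318.9]]
(0.011, 0, 0.008) [[317.8 281.4]]
(-0.011, 0, 0.008) [[317.8 336.1]]
(0.011, -0.019, 0.008) [[265.6 281.3]]
(-0.011, -0.019, 0.008) [[267.5 336. ]]
```

View pics/w8c.png

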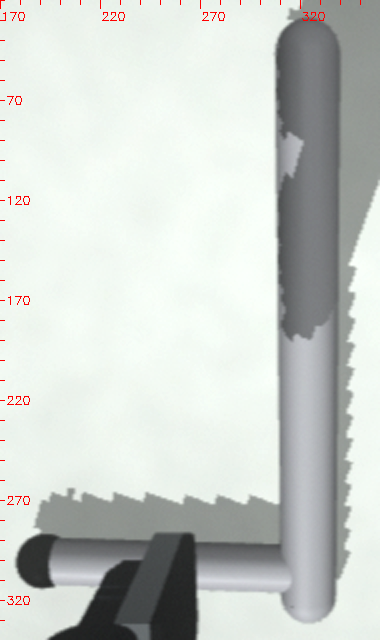

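```bash
python3 -m crank '[{"tx":0,"ty":0,"tz":15,"yaw":0,"claw":0.6},{"tx":0,"ty":1,"tz":18,"yaw":0,"claw":0.6},{"tx":0,"ty":0,"tz":12,"yaw":0,"claw":0.6},{"tx":0,"ty":0,"tz":3,"yaw":0,"claw":0.6},{"tx":0,"ty":0,"tz":0,"yaw":0,"claw":0.6}]'; python3 - <<'E'
from h import *
st(); rel([.4794,-.3387,.012],(.9498,.3129))
E
```

```text
time_s: 9.63
ee_pos: [0.4857, -0.3433, 0.0234]
ee_rot: [0.584, 0.811, -0.034, -0.018]
wrist_force: [-0.1, 1.4, 0.8]
width: 0.4
t 9.63 pos [ 485.7 -343.3   23.4] F [-0.1  1.4  0.8] M [ 0.03 -0.05 -0.01] w 0.4 q [-0.7   0.44  1.78 -0.09  0.95 -0.97]
tool x [-0.3176  0.9482 -0.0099] y [ 0.9457  0.316  -0.0759] z [-0.0689 -0.0334 -0.9971]
to go tx,ty,tz mm [ 6.5 -3.6 11.6]
yaw rad 0.005 deg 0.28
```

```bash
python3 -m crank '[{"tx":3.5,"ty":-2,"tz":3,"yaw":0,"claw":0.6},{"tx":3.5,"ty":-2,"tz":4,"yaw":0,"claw":0.6},{"tx":0,"ty":0,"tz":1,"yaw":0,"claw":0.6}]'; python3 - <<'E'
from h import *
st(); rel([.4794,-.3387,.012],(.9498,.3129))
w=grab("wrist","w9"); cv2.imwrite("pics/w9.png",w["color"][:,:,::-1])
E
```

```text
time_s: 9.88
ee_pos: [0.4796, -0.3387, 0.017]
ee_rot: [0.584, 0.811, -0.034, -0.017]
wrist_force: [0.2, 0.5, -0.2]
width: 0.397
t 9.88 pos [ 479.6 -338.7   17. ] F [ 0.2  0.5 -0.2] M [ 0.07  0.02 -0.02] w 0.397 q [-0.7   0.44  1.8  -0.09  0.93 -0.97]
tool x [-0.3176  0.9481 -0.0121] y [ 0.9459  0.3159 -0.0747] z [-0.067  -0.0351 -0.9971]
to go tx,ty,tz mm [0.1 0.2 5. ]
yaw rad 0.005 deg 0.29
```

View pics/w9.png

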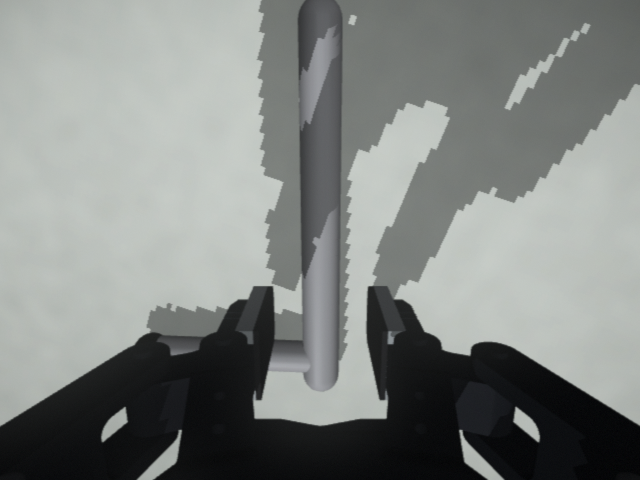

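```bash
python3 -m crank '[{"tx":0.5,"ty":0,"tz":3,"yaw":0,"claw":0.6},{"tx":0,"ty":0,"tz":2,"yaw":0,"claw":0.6},{"tx":0,"ty":0,"tz":0,"yaw":0,"claw":0.75},{"tx":0,"ty":0,"tz":0,"yaw":0,"claw":0.85}]' 60; python3 - <<'E'
from h import *
st(); rel([.4794,-.3387,.012],(.9498,.3129))
E
```

```text
time_s: 10.27
ee_pos: [0.4799, -0.3392, 0.0129]
ee_rot: [0.584, 0.811, -0.034, -0.016]
wrist_force: [-0.5, 0.3, 1.6]
width: 0.154
t 10.27 pos [ 479.9 -339.2   12.9] F [-0.5  0.3  1.6] M [0.08 0.13 0.01] w 0.154 q [-0.7   0.45  1.8  -0.09  0.92 -0.97]
tool x [-0.3175  0.9481 -0.0145] y [ 0.946   0.3157 -0.0733] z [-0.065  -0.037  -0.9972]
to go tx,ty,tz mm [ 0.6 -0.2  0.9]
yaw rad 0.0049 deg 0.28
```

```bash
python3 -m crank '[{"tx":0.5,"ty":0,"tz":0,"yaw":0,"claw":0.7},{"tx":0,"ty":0,"tz":2.5,"yaw":0,"claw":0.7},{"tx":0,"ty":0,"tz":0,"yaw":0,"claw":1},{"tx":0,"ty":0,"tz":0,"yaw":0,"claw":1},{"tx":0,"ty":0,"tz":0,"yaw":0,"claw":1}]' 70; python3 - <<'E'
from h import *
st(); rel([.4794,-.3387,.012],(.9498,.3129))
E
```

```text
time_s: 10.68
ee_pos: [0.4801, -0.3393, 0.0108]
ee_rot: [0.584, 0.811, -0.034, -0.015]
wrist_force: [-0.7, -0.6, 0.2]
width: 0.127
t 10.68 pos [ 480.1 -339.3   10.8] F [-0.7 -0.6  0.2] M [ 0.02 -0.02 -0.03] w 0.127 q [-0.7   0.45  1.8  -0.09  0.92 -0.97]
tool x [-0.3175  0.9481 -0.0152] y [ 0.9461  0.3156 -0.0729] z [-0.0643 -0.0375 -0.9972]
to go tx,ty,tz mm [ 0.7 -0.6 -1.1]
yaw rad 0.0049 deg 0.28
```

```bash
python3 -m crank '[{"tx":0,"ty":0,"tz":-8,"yaw":0,"claw":1},{"tx":0,"ty":0,"tz":-12,"yaw":0,"claw":1},{"tx":0,"ty":0,"tz":-12,"yaw":0,"claw":1},{"tx":0,"ty":0,"tz":0,"yaw":0,"claw":1}]' 70; python3 - <<'E'
from h import *
st()
w=grab("wrist","w10"); cv2.imwrite("pics/w10.png",w["color"][:,:,::-1])
s=grab("side","s10"); crop(s,"s10c",340,290,130,120,6)
E
```

```text
time_s: 11.02
ee_pos: [0.481, -0.3367, 0.0435]
ee_rot: [0.584, 0.811, -0.034, -0.017]
wrist_force: [0.1, 1.3, -1.7]
width: 0.128
t 11.02 pos [ 481.  -336.7   43.5] F [ 0.1  1.3 -1.7] M [-0.06 -0.15  0.01] w 0.128 q [-0.69  0.4   1.79 -0.08  0.98 -0.97]
tool x [-0.3173  0.9483 -0.0118] y [ 0.946   0.3156 -0.0746] z [-0.067  -0.0348 -0.9971]
```

View pics/w10.png

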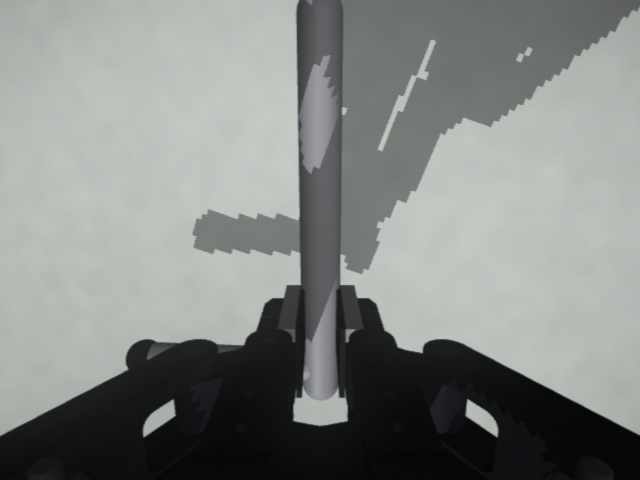

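View pics/s10c.png

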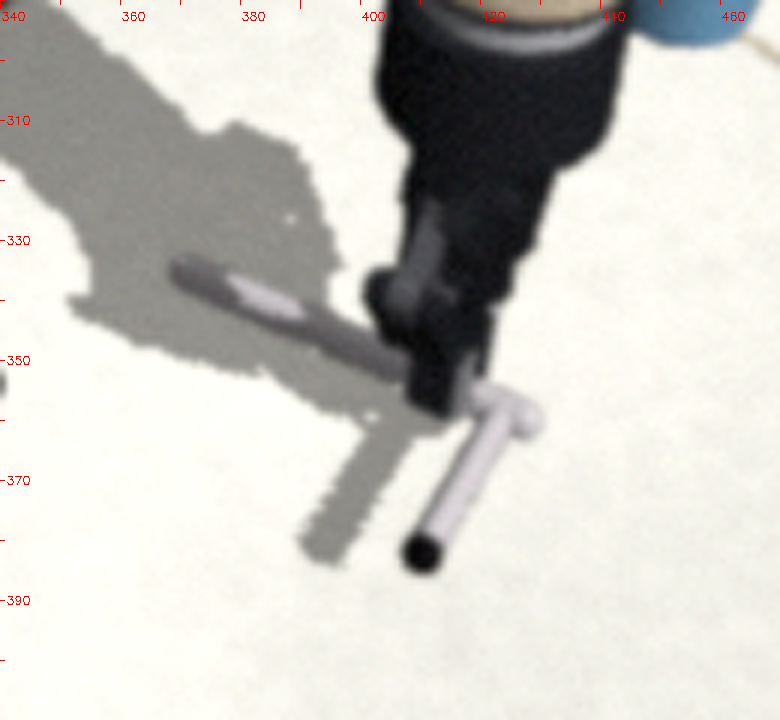

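```bash
python3 -m crank '[{"tx":0,"ty":0,"tz":-20,"yaw":0.02,"claw":1},{"tx":0,"ty":0,"tz":-25,"yaw":0.03,"claw":1},{"tx":0,"ty":0,"tz":-25,"yaw":0.03,"claw":1},{"tx":0,"ty":0,"tz":-25,"yaw":0.03,"claw":1},{"tx":0,"ty":0,"tz":-25,"yaw":0.03,"claw":1},{"tx":0,"ty":0,"tz":-15,"yaw":0.02,"claw":1},{"tx":0,"ty":0,"tz":0,"yaw":0,"claw":1}]' 70; python3 - <<'E'
from h import *
st()
rel([.5927,-.0316,.180],(.9991,.0413))
E
```

```text
time_s: 11.7
ee_pos: [0.4854, -0.328, 0.1762]
ee_rot: [0.65, 0.759, -0.035, -0.022]
wrist_force: [1.0, -1.1, -1.9]
width: 0.125
t 11.7 pos [ 485.4 -328.   176.2] F [ 1.  -1.1 -1.9] M [-0.03 -0.14 -0.01] w 0.125 q [-0.68  0.23  1.73 -0.07  1.23 -0.81]
tool x [-0.1544  0.9879 -0.0122] y [ 0.9849  0.1529 -0.0816] z [-0.0788 -0.0247 -0.9966]
to go tx,ty,tz mm [276.2 150.7 -19.6]
yaw rad 0.1141 deg 6.54
```

```bash
python3 -m crank '[{"tx":12,"ty":7,"tz":-2,"yaw":0.01,"claw":1},{"tx":22,"ty":13,"tz":-2,"yaw":0.01,"claw":1},{"tx":22,"ty":13,"tz":-2,"yaw":0.01,"claw":1},{"tx":22,"ty":13,"tz":-2,"yaw":0.01,"claw":1},{"tx":22,"ty":13,"tz":-2,"yaw":0.01,"claw":1},{"tx":22,"ty":13,"tz":-2,"yaw":0.01,"claw":1},{"tx":22,"ty":13,"tz":-2,"yaw":0.01,"claw":1},{"tx":22,"ty":13,"tz":-2,"yaw":0.01,"claw":1},{"tx":22,"ty":13,"tz":-2,"yaw":0.01,"claw":1},{"tx":22,"ty":13,"tz":-2,"yaw":0.01,"claw":1},{"tx":22,"ty":10,"tz":0,"yaw":0.01,"claw":1},{"tx":12,"ty":7,"tz":0,"yaw":0,"claw":1},{"tx":0,"ty":0,"tz":0,"yaw":0,"claw":1}]' 70; python3 - <<'E'
from h import *
st()
rel([.5927,-.0316,.180],(.9991,.0413))
E
```

```text
time_s: 12.78
ee_pos: [0.5971, -0.0592, 0.1605]
ee_rot: [0.691, 0.721, -0.042, -0.03]
wrist_force: [-0.7, 0.3, -1.4]
width: 0.125
t 12.78 pos [597.1 -59.2 160.5] F [-0.7  0.3 -1.4] M [-0.08 -0.14  0.04] w 0.125 q [-0.2   0.3   1.67 -0.04  1.27 -0.22]
tool x [-0.0423  0.999  -0.0153] y [ 0.9941  0.0406 -0.1011] z [-0.1004 -0.0194 -0.9948]
to go tx,ty,tz mm [ 27.5  -5.2 -19.5]
yaw rad 0.001 deg 0.06
```

```bash
python3 -m crank '[{"tx":8,"ty":-2,"tz":6,"yaw":0,"claw":1},{"tx":8,"ty":-3,"tz":9,"yaw":0,"claw":1},{"tx":6,"ty":-2,"tz":9,"yaw":0,"claw":1},{"tx":0,"ty":0,"tz":0,"yaw":0,"claw":1}]' 70; python3 - <<'E'
from h import *
st()
rel([.5932,-.0363,.1338],(.9991,.0413))
w=grab("wrist","w11"); cv2.imwrite("pics/w11.png",w["color"][:,:,::-1])
s=grab("side","s11"); crop(s,"s11c",265,160,140,110,5)
E
```

```text
time_s: 13.12
ee_pos: [0.5848, -0.0384, 0.1322]
ee_rot: [0.692, 0.72, -0.043, -0.029]
wrist_force: [2.2, -1.6, -2.4]
width: 0.122
t 13.12 pos [584.8 -38.4 132.2] F [ 2.2 -1.6 -2.4] M [-0.14 -0.62 -0.34] w 0.122 q [-0.17  0.31  1.72 -0.04  1.21 -0.19]
tool x [-0.0413  0.999  -0.0168] y [ 0.994   0.0394 -0.1023] z [-0.1016 -0.021  -0.9946]
to go tx,ty,tz mm [ 1.8  8.3 -2.5]
yaw rad 0.0 deg 0.0
```

View pics/w11.png

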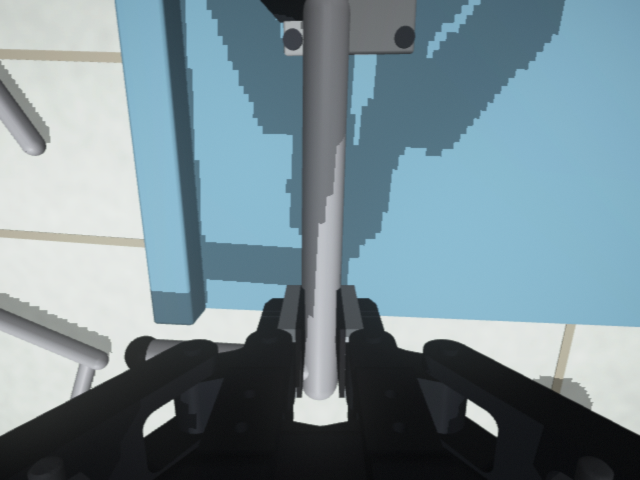

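View pics/s11c.png

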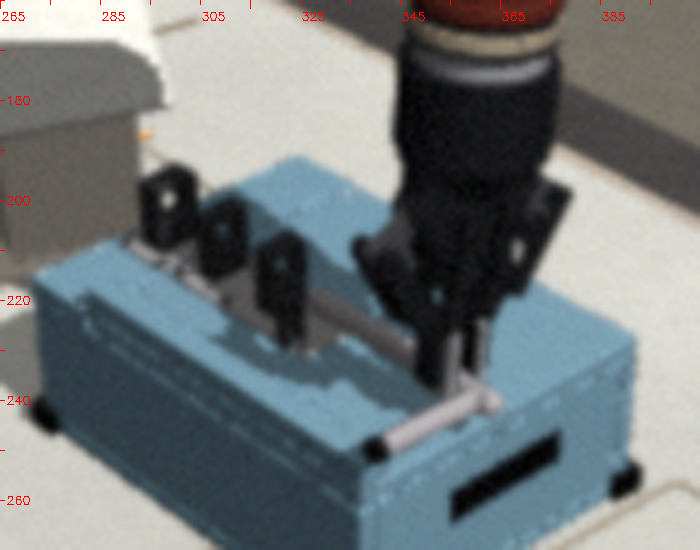

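```bash
python3 -m crank '[{"tx":0,"ty":4,"tz":-1,"yaw":0,"claw":1},{"tx":0,"ty":4,"tz":-1,"yaw":0,"claw":1},{"tx":0,"ty":0,"tz":0,"yaw":0,"claw":1}]' 70; python3 - <<'E'
from h import *
st()
rel([.5932,-.0363,.1338],(.9991,.0413))
w=grab("wrist","w12"); cv2.imwrite("pics/w12.png",w["color"][:,:,::-1])
s=grab("side","s12"); crop(s,"s12c",280,190,110,75,7)
E
```

```text
time_s: 13.47
ee_pos: [0.5934, -0.0408, 0.136]
ee_rot: [0.692, 0.72, -0.044, -0.029]
wrist_force: [-0.2, 0.3, -1.5]
width: 0.125
t 13.47 pos [593.4 -40.8 136. ] F [-0.2  0.3 -1.5] M [-0.03 -0.13 -0.01] w 0.125 q [-0.17  0.32  1.69 -0.04  1.23 -0.19]
tool x [-0.0414  0.999  -0.0184] y [ 0.9938  0.0393 -0.1041] z [-0.1033 -0.0226 -0.9944]
to go tx,ty,tz mm [4.6 0.2 2.1]
yaw rad 0.0001 deg 0.01
```

View pics/w12.png

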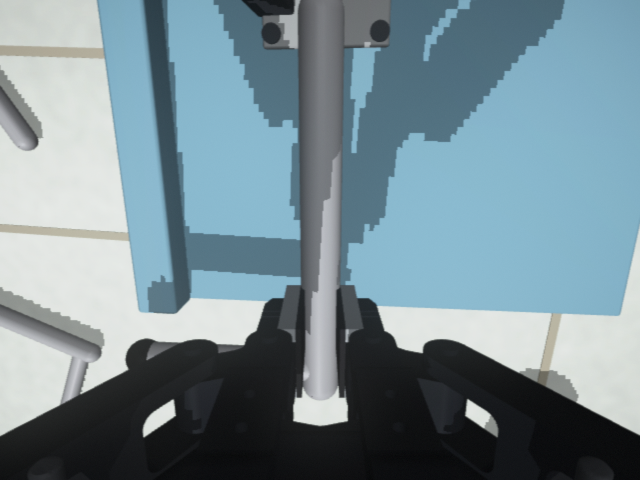

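View pics/s12c.png

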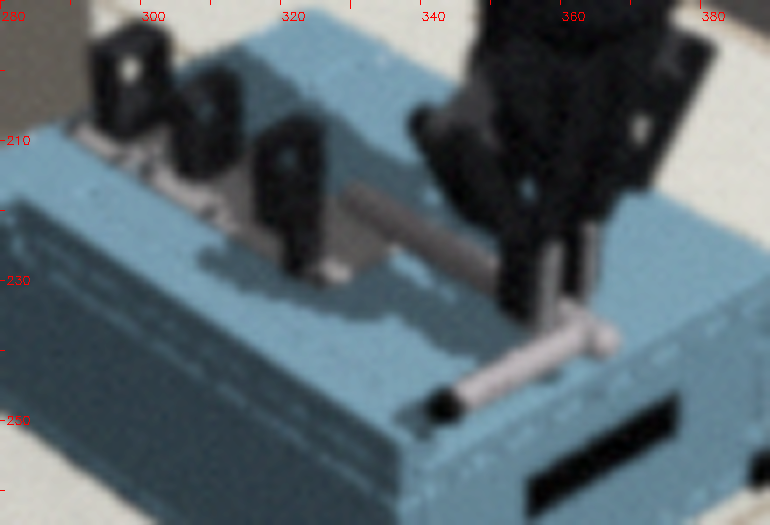

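```bash
cat > chk.py <<'E'
from fit import *
x=np.load("box.npy")
def boxc(p): # world -> mouth-relative box coords (mm), z above lid
    c,s=np.cos(x[2]),np.sin(x[2]); d=np.asarray(p)-W(x,(-22,0,130),1); return np.array([c*d[0]+s*d[1],-s*d[0]+c*d[1],d[2]])*1000
def bolt(gx=9.7,dz=3.8,dy=0.0):
    s=manip.get_state(); e=R.from_quat(s["ee_rot"]).as_matrix(); p0=R.from_quat([.584,.811,-.034,-.015]).as_matrix()
    # bolt axis dir in tool frame from grasp: u level yaw 1.889
    u=np.array([np.cos(1.889),np.sin(1.889),0]); ut=p0.T@u; ut[1]=0; ut/=np.linalg.norm(ut)
    o=s["ee_pos"]+e@np.array([0,dy/1000,dz/1000]); ax=e@ut
    return o,ax,lambda b:o+ax*(b+gx)/1000
if __name__=="__main__":
    o,ax,B=bolt(); print("axis dir",ax.round(4))
    for n,b in (("tip",95),("grip",-9.7)): print(n,"box-rel mouth mm",boxc(B(b)).round(1))
E
python3 - <<'E'
from chk import *
o,ax,B=bolt(); print(ax.round(4)); s=load("s12"); w=load("w12")
print("tip",boxc(B(95)).round(1),"grip",boxc(B(-9.7)).round(1))
print("tip px side",proj(s,B(93)),"wrist",proj(w,B(95)))
for y in (0,14,48,62,92,110): print(y,"hole centre side px",proj(s,W(x,(-22,y,130),1)).round(1))
E
```

```text
[-0.0398  0.9992 -0.0027]
tip [ -0.4 -24.4   1.7] grip [  -0.6 -129.1    2. ]
tip px side [[329.17805685 216.87361609]] wrist [[315.63028032 -12.65615079]]
0 hole centre side px [[322.6 213.4]]
14 hole centre side px [[319.1 211.4]]
48 hole centre side px [[310.9 206.6]]
62 hole centre side px [[307.6 204.6]]
92 hole centre side px [[300.6 200.6]]
110 hole centre side px [[296.6 198.2]]
```

```bash
python3 - <<'E'
from chk import *
w=load("w12"); crop(w,"w12c",250,0,160,130,5); crop(w,"w12d",250,240,140,160,5)
o,ax,B=bolt()
for b in (-43,-20,0,30,60,85): print(b,proj(w,B(b)).round(1))
E
```

```text
-43 [[316.5 391.6]]
-20 [[316.4 338.1]]
0 [[316.3 287.8]]
30 [[316.1 205. ]]
60 [[315.9 111.9]]
85 [[315.7  24.9]]
```

View pics/w12c.png

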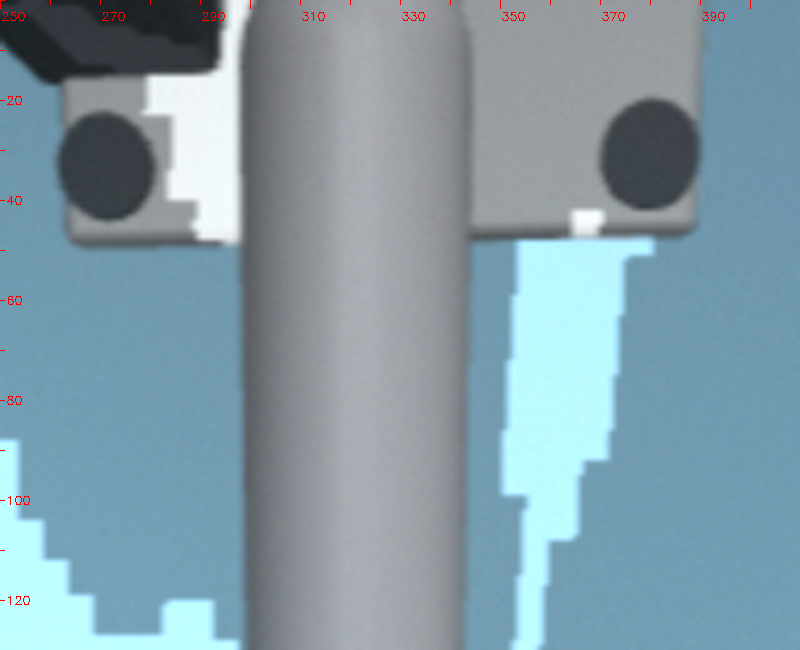

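View pics/w12d.png

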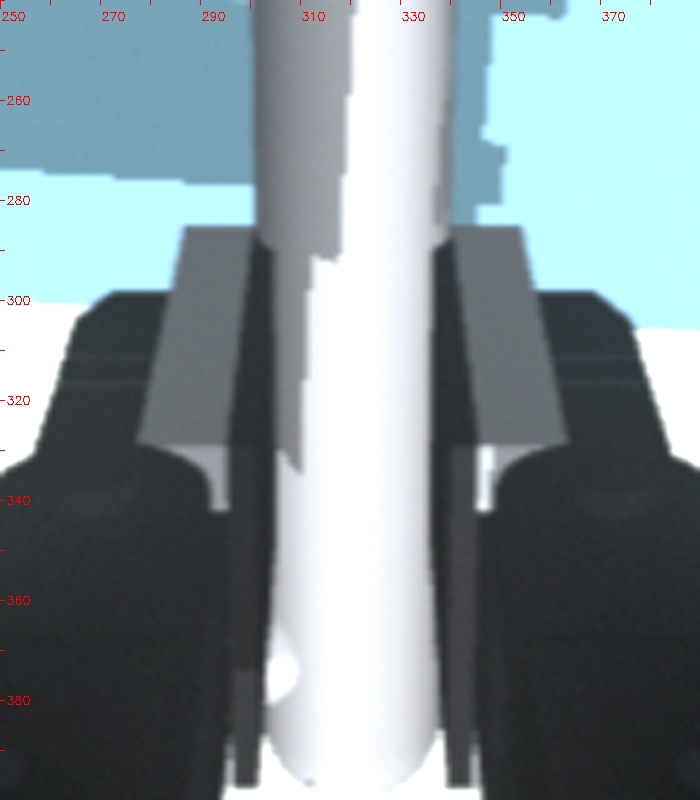

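```bash
python3 -m crank '[{"tx":4,"ty":-1,"tz":0,"yaw":0,"claw":1},{"tx":6,"ty":0,"tz":0,"yaw":0,"claw":1},{"tx":6,"ty":0,"tz":0,"yaw":0,"claw":1}]' 70; python3 chk.py; python3 - <<'E'
from chk import *
st()
for t,y in (("w6",31),("w5",31)): print(t,proj(load(t),W(x,(-22,y,104),1)).round(1))
E
```

```text
time_s: 13.82
ee_pos: [0.5911, -0.025, 0.1359]
ee_rot: [0.692, 0.72, -0.044, -0.03]
wrist_force: [0.3, 0.9, -2.4]
width: 0.124
axis dir [-0.0378  0.9993 -0.003 ]
tip box-rel mouth mm [-1.3 -8.7  1.8]
grip box-rel mouth mm [  -1.7 -113.4    2.1]
t 13.82 pos [591.1 -25.  135.9] F [ 0.3  0.9 -2.4] M [ 0.   -0.06 -0.  ] w 0.124 q [-0.14  0.32  1.7  -0.04  1.23 -0.17]
tool x [-0.0395  0.999  -0.0186] y [ 0.9938  0.0373 -0.1051] z [-0.1043 -0.0226 -0.9943]
w6 [[368.4 198.4]]
w5 [[359.6 122.6]]
```

```bash
python3 -m crank '[{"tx":5,"ty":0,"tz":0.2,"yaw":0,"claw":1},{"tx":5,"ty":0,"tz":0.2,"yaw":0,"claw":1}]' 70; python3 chk.py;  python3 -m crank '[{"tx":4,"ty":0,"tz":0,"yaw":0,"claw":1},{"tx":4,"ty":0,"tz":0,"yaw":0,"claw":1}]' 70; python3 chk.py
```

```text
time_s: 13.98
ee_pos: [0.5904, -0.0133, 0.1354]
ee_rot: [0.692, 0.72, -0.044, -0.03]
wrist_force: [0.5, -0.4, -2.8]
width: 0.129
axis dir [-0.0383  0.9993 -0.0026]
tip box-rel mouth mm [-1.6  3.   1.3]
grip box-rel mouth mm [  -1.9 -101.7    1.6]
time_s: 14.15
ee_pos: [0.5897, -0.0035, 0.1351]
ee_rot: [0.692, 0.72, -0.044, -0.03]
wrist_force: [0.1, -0.7, -2.0]
width: 0.128
axis dir [-0.0395  0.9992 -0.0023]
tip box-rel mouth mm [-2.  12.9  1.1]
grip box-rel mouth mm [ -2.2 -91.8   1.3]
```

```bash
python3 -m crank '[{"tx":5,"ty":0.5,"tz":-0.2,"yaw":0,"claw":1},{"tx":5,"ty":0.4,"tz":-0.2,"yaw":0,"claw":1},{"tx":5,"ty":0.3,"tz":0,"yaw":0,"claw":1}]' 70; python3 chk.py;  python3 -m crank '[{"tx":4,"ty":0.1,"tz":0,"yaw":0,"claw":1},{"tx":3,"ty":0,"tz":0,"yaw":0,"claw":1}]' 70; python3 chk.py; python3 - <<'E'
from chk import *
s=grab("side","s13"); crop(s,"s13c",280,180,110,75,7)
w=grab("wrist","w13"); cv2.imwrite("pics/w13.png",w["color"][:,:,::-1])
E
```

```text
time_s: 14.4
ee_pos: [0.5902, 0.0134, 0.135]
ee_rot: [0.692, 0.72, -0.044, -0.03]
wrist_force: [-0.4, 0.2, -1.5]
width: 0.125
axis dir [-0.04    0.9992 -0.0024]
tip box-rel mouth mm [-0.9 29.8  1. ]
grip box-rel mouth mm [ -1.  -74.9   1.3]
time_s: 14.57
ee_pos: [0.5901, 0.0218, 0.1349]
ee_rot: [0.691, 0.721, -0.044, -0.03]
wrist_force: [-0.3, -0.1, -1.8]
width: 0.126
axis dir [-0.0405  0.9992 -0.0021]
tip box-rel mouth mm [-0.7 38.1  0.9]
grip box-rel mouth mm [ -0.8 -66.6   1.1]
```

View pics/s13c.png

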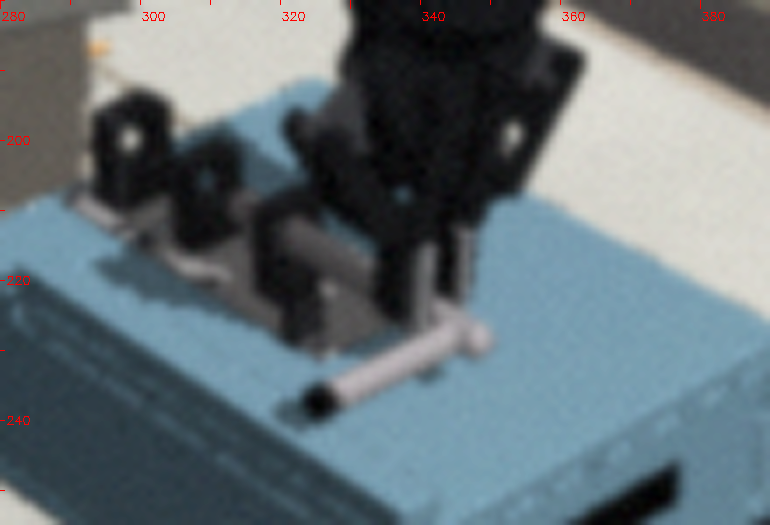

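View pics/w13.png

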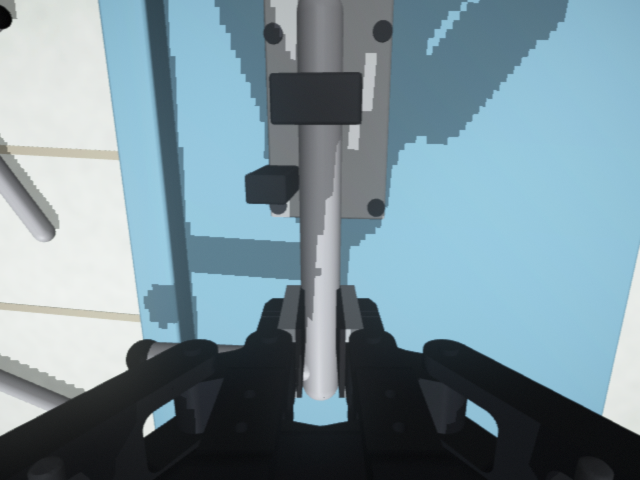

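```bash
python3 -m crank '[{"tx":4,"ty":-0.2,"tz":-0.4,"yaw":0,"claw":1},{"tx":4,"ty":-0.2,"tz":-0.2,"yaw":0,"claw":1},{"tx":4,"ty":0,"tz":0,"yaw":0,"claw":1}]' 70; python3 chk.py;  python3 -m crank '[{"tx":4,"ty":0,"tz":0,"yaw":0,"claw":1},{"tx":3,"ty":0,"tz":0,"yaw":0,"claw":1}]' 70; python3 chk.py
```

```text
time_s: 14.92
ee_pos: [0.5893, 0.0335, 0.1354]
ee_rot: [0.692, 0.72, -0.045, -0.03]
wrist_force: [0.3, 0.1, -2.5]
width: 0.125
axis dir [-0.0397  0.9992 -0.0028]
tip box-rel mouth mm [-1.  49.9  1.3]
grip box-rel mouth mm [ -1.1 -54.8   1.6]
time_s: 15.08
ee_pos: [0.5889, 0.0413, 0.1353]
ee_rot: [0.692, 0.72, -0.045, -0.03]
wrist_force: [-0.2, 0.9, -2.8]
width: 0.123
axis dir [-0.0395  0.9992 -0.0027]
tip box-rel mouth mm [-1.  57.7  1.2]
grip box-rel mouth mm [ -1.2 -47.    1.5]
```

```bash
python3 -m crank '[{"tx":3,"ty":0,"tz":0,"yaw":0,"claw":1},{"tx":2,"ty":0,"tz":0,"yaw":0,"claw":1}]' 70; python3 chk.py; python3 - <<'E'
from chk import *
w=grab("wrist","w14"); cv2.imwrite("pics/w14.png",w["color"][:,:,::-1])
E
```

```text
time_s: 15.25
ee_pos: [0.5886, 0.0472, 0.1351]
ee_rot: [0.692, 0.72, -0.044, -0.03]
wrist_force: [-0.0, 0.5, -2.6]
width: 0.13
axis dir [-0.0397  0.9992 -0.0026]
tip box-rel mouth mm [-1.  63.5  1.1]
grip box-rel mouth mm [ -1.2 -41.2   1.4]
```

View pics/w14.png

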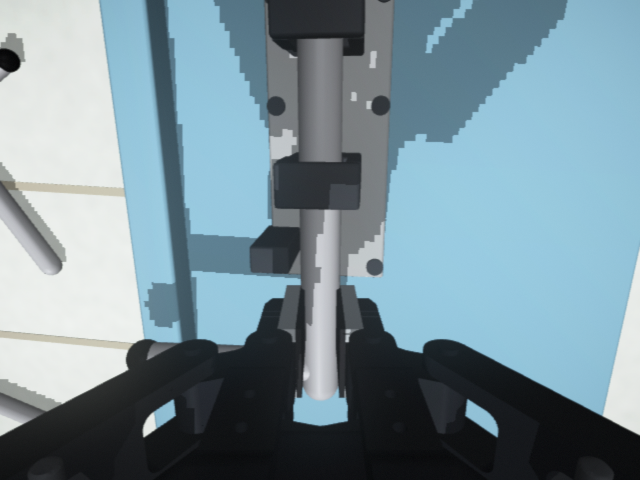

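```bash
python3 -m crank '[{"tx":2.5,"ty":0,"tz":0,"yaw":0,"claw":1},{"tx":1,"ty":0,"tz":0,"yaw":0,"claw":1},{"tx":0,"ty":0,"tz":0.8,"yaw":0,"claw":1}]' 70; python3 chk.py; python3 -m crank '[{"tx":0,"ty":0,"tz":0,"yaw":0,"claw":0.75},{"tx":0,"ty":0,"tz":0,"yaw":0,"claw":0.65},{"tx":0,"ty":0,"tz":0,"yaw":0,"claw":0.6}]' 40; python3 - <<'E'
from chk import *
st(); w=grab("wrist","w15"); cv2.imwrite("pics/w15.png",w["color"][:,:,::-1])
s=grab("side","s15"); crop(s,"s15c",280,180,110,75,7)
E
```

```text
time_s: 15.55
ee_pos: [0.5885, 0.0515, 0.1344]
ee_rot: [0.691, 0.72, -0.044, -0.03]
wrist_force: [0.3, 0.8, -1.9]
width: 0.128
axis dir [-0.0403  0.9992 -0.0025]
tip box-rel mouth mm [-1.  67.8  0.4]
grip box-rel mouth mm [ -1.1 -36.9   0.7]
time_s: 15.8
ee_pos: [0.5892, 0.0513, 0.1354]
ee_rot: [0.692, 0.72, -0.044, -0.029]
wrist_force: [-0.1, -0.1, -0.2]
width: 0.397
t 15.8 pos [589.2  51.3 135.4] F [-0.1 -0.1 -0.2] M [-0.01 -0.04 -0.03] w 0.397 q [-0.02  0.32  1.7  -0.03  1.23 -0.05]
tool x [-0.0417  0.999  -0.0183] y [ 0.9938  0.0396 -0.104 ] z [-0.1031 -0.0226 -0.9944]
```

View pics/w15.png

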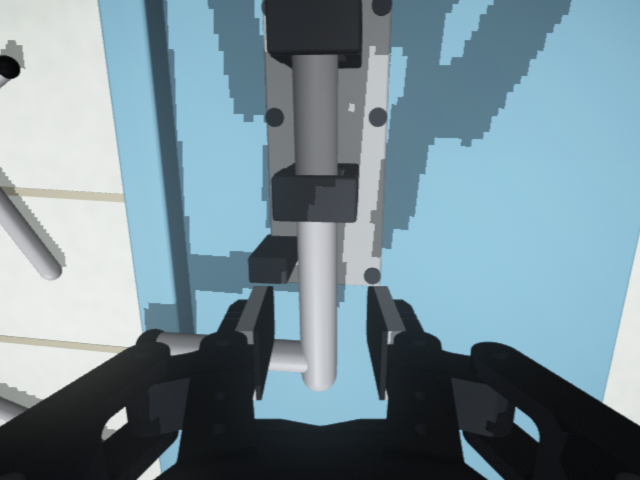

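View pics/s15c.png

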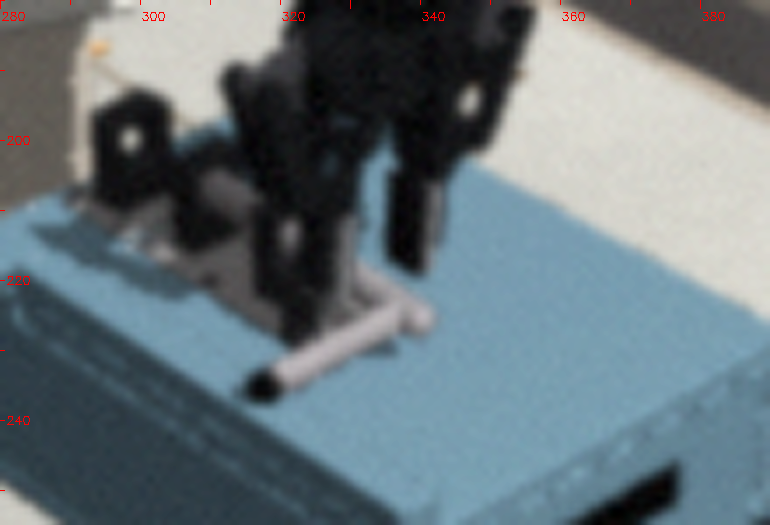

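The bolt lies in both guides: the tip shows beyond the front guide and the knob is down on the batten (side view 316,234). Now I retreat up and turn the jaws by 90°.

```bash
python3 -m crank '[{"tx":0,"ty":0,"tz":-12,"yaw":0,"claw":0.6},{"tx":0,"ty":0,"tz":-20,"yaw":0,"claw":0.6},{"tx":-5,"ty":0,"tz":-25,"yaw":0,"claw":0.6},{"tx":-5,"ty":0,"tz":-20,"yaw":-0.06,"claw":0.6},{"tx":-5,"ty":0,"tz":-10,"yaw":-0.12,"claw":0.6},{"tx":0,"ty":0,"tz":0,"yaw":-0.12,"claw":0.6},{"tx":0,"ty":0,"tz":0,"yaw":-0.12,"claw":0.6},{"tx":0,"ty":0,"tz":0,"yaw":-0.12,"claw":0.6},{"tx":0,"ty":0,"tz":0,"yaw":-0.12,"claw":0.6},{"tx":0,"ty":0,"tz":0,"yaw":-0.12,"claw":0.6},{"tx":0,"ty":0,"tz":0,"yaw":-0.12,"claw":0.6},{"tx":0,"ty":0,"tz":0,"yaw":-0.12,"claw":0.6},{"tx":0,"ty":0,"tz":0,"yaw":-0.12,"claw":0.6},{"tx":0,"ty":0,"tz":0,"yaw":-0.12,"claw":0.6},{"tx":0,"ty":0,"tz":0,"yaw":-0.12,"claw":0.6},{"tx":0,"ty":0,"tz":0,"yaw":-0.12,"claw":0.6},{"tx":0,"ty":0,"tz":0,"yaw":0,"claw":0.6}]' 40; python3 - <<'E'
from chk import *
st()
k=W(x,(-22-68,-58,125),1); print("knob est",k); rel(k+np.array([-.0,0,.06]),(-.0413,.9991))
w=grab("wrist","w16"); cv2.imwrite("pics/w16.png",w["color"][:,:,::-1])
E
```

```text
time_s: 17.32
ee_pos: [0.6056, 0.0362, 0.2487]
ee_rot: [-0.017, 0.999, -0.011, -0.041]
wrist_force: [0.4, 1.3, -0.5]
width: 0.4
t 17.32 pos [605.6  36.2 248.7] F [ 0.4  1.3 -0.5] M [-0.    0.03  0.02] w 0.4 q [-0.04  0.22  1.59 -0.03  1.41 -1.64]
tool x [-0.996  -0.0328  0.083 ] y [-0.0346  0.9992 -0.0209] z [-0.0823 -0.0237 -0.9963]
knob est [0.52216817 0.02749435 0.125     ]
to go tx,ty,tz mm [78.1 -4.5 70.6]
yaw rad -0.0084 deg -0.48
```

View pics/w16.png

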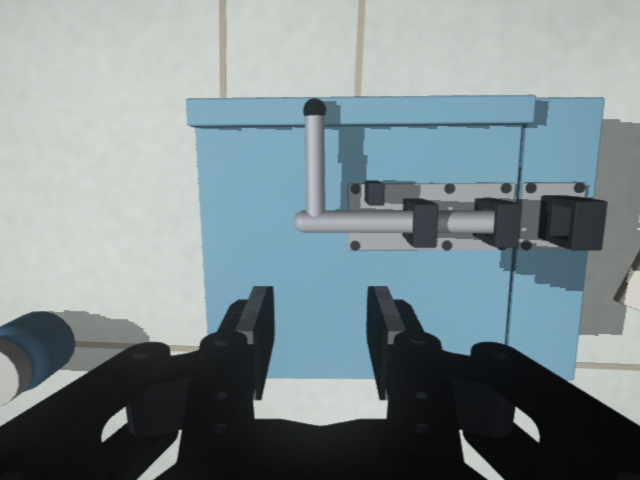

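```bash
python3 - <<'E'
from chk import *
w=load("w16"); crop(w,"w16c",280,90,250,170,3)
# camera-model bias differs w/ yaw: report lug/guide refs too
for n,uv,z in (("tail end",(295,221),.130),("knob",(314.5,107),.125),("lug top c",(378,190),.133),("rear guide top near-left corner",(416,200),.145),("keeper top left-near",(555,200),.1465)):
    print(n,boxc(atz(w,uv,z)).round(1))
print("pred px mouth-30",proj(w,W(x,(-22,0,145),1)),"lug",proj(w,W(x,(-40,-21,133),1)), "rg corners",[proj(w,W(x,(a,b,145),1)).round(1).tolist() for a,b in ((-35,0),(-35,14),(-9,0),(-9,14))])
E
```

```text
tail end [ -1.4 -70.7   0. ]
knob [-70.6 -58.1  -5. ]
lug top c [-20.7 -19.5   3. ]
rear guide top near-left corner [-15.6   1.2  15. ]
keeper top left-near [-15.4  80.3  16.5]
pred px mouth-30 [[413.04028161 226.46739824]] lug [[375.53293087 194.3800692 ]] rg corners [[[413.8, 204.4]], [[438.0, 204.3]], [[412.3, 248.1]], [[436.0, 248.1]]]
```

View pics/w16c.png

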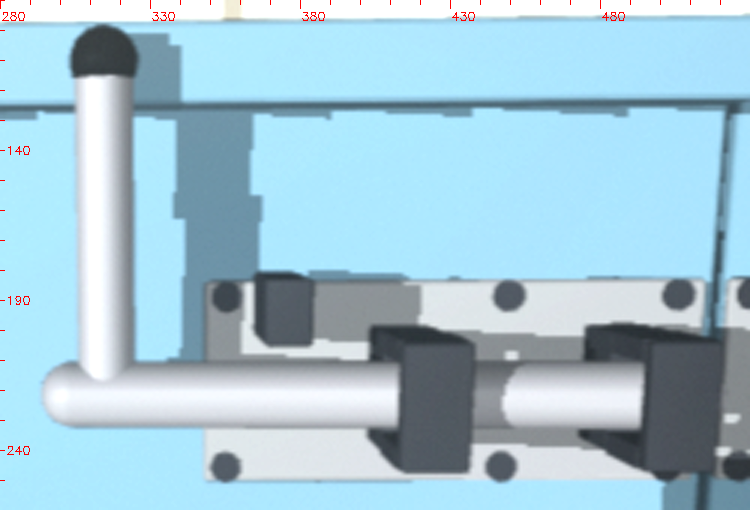

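```bash
python3 - <<'E'
from chk import *
k=W(x,(-22-69.3,-59,175),1); print("knob",k); rel(k,(-.0413,.9991))
E
python3 -m crank '[{"tx":10,"ty":-1,"tz":8,"yaw":-0.008,"claw":0.65},{"tx":16,"ty":-1,"tz":14,"yaw":0,"claw":0.65},{"tx":20,"ty":-1,"tz":18,"yaw":0,"claw":0.65},{"tx":20,"ty":-1,"tz":18,"yaw":0,"claw":0.65},{"tx":12,"ty":-1,"tz":12,"yaw":0,"claw":0.65},{"tx":0,"ty":0,"tz":0,"yaw":0,"claw":0.65}]'; python3 - <<'E'
from chk import *
st()
k=W(x,(-22-69.3,-59,130),1); rel(k,(-.0413,.9991))
w=grab("wrist","w17"); cv2.imwrite("pics/w17.png",w["color"][:,:,::-1])
E
```

```text
knob [0.52091053 0.02644157 0.175     ]
to go tx,ty,tz mm [78.8 -5.6 80.9]
yaw rad -0.0125 deg -0.72
time_s: 17.87
ee_pos: [0.5235, 0.0268, 0.1889]
ee_rot: [-0.009, 0.999, -0.012, -0.036]
wrist_force: [0.7, -0.0, -0.6]
width: 0.354
t 17.87 pos [523.5  26.8 188.9] F [ 0.7 -0.  -0.6] M [ 0.06 -0.04 -0.07] w 0.354 q [-0.07  0.1   1.85 -0.03  1.26 -1.64]
tool x [-0.9973 -0.0163  0.0717] y [-0.018   0.9996 -0.0229] z [-0.0713 -0.0241 -0.9972]
to go tx,ty,tz mm [-1.7  1.  58.9]
yaw rad -0.0249 deg -1.43
```

View pics/w17.png

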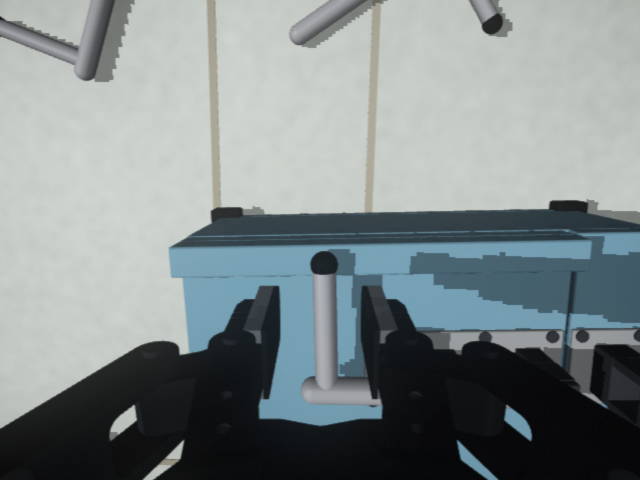

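```bash
python3 -m crank '[{"tx":1,"ty":0,"tz":12,"yaw":-0.012,"claw":0.65},{"tx":1,"ty":0.5,"tz":15,"yaw":-0.012,"claw":0.65},{"tx":1,"ty":0.5,"tz":10,"yaw":0,"claw":0.65},{"tx":0,"ty":0,"tz":0,"yaw":0,"claw":0.65}]'; python3 - <<'E'
from chk import *
st()
k=W(x,(-22-69.3,-59,130),1); rel(k,(-.0413,.9991))
w=grab("wrist","w18"); cv2.imwrite("pics/w18.png",w["color"][:,:,::-1])
E
```

```text
time_s: 18.25
ee_pos: [0.5262, 0.0266, 0.1564]
ee_rot: [-0.019, 0.999, -0.012, -0.028]
wrist_force: [-0.2, 0.0, -0.6]
width: 0.349
t 18.25 pos [526.2  26.6 156.4] F [-0.2  0.  -0.6] M [ 0.05 -0.01 -0.02] w 0.349 q [-0.07  0.13  1.88 -0.03  1.19 -1.66]
tool x [-0.9976 -0.0381  0.0571] y [-0.0394  0.999  -0.0226] z [-0.0561 -0.0248 -0.9981]
to go tx,ty,tz mm [ 3.8  0.7 26.6]
yaw rad -0.0031 deg -0.18
```

View pics/w18.png

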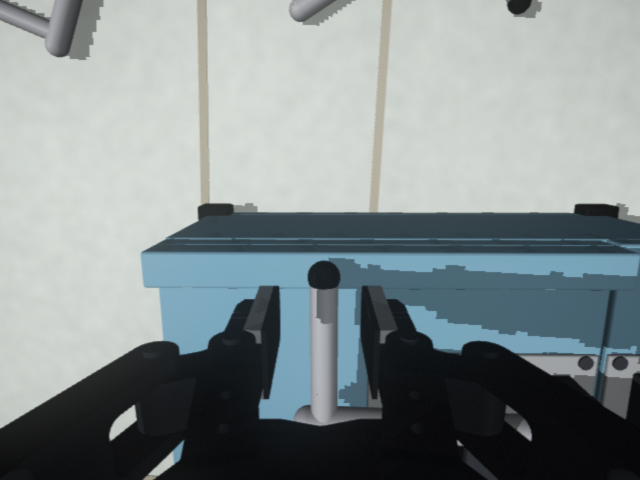

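```bash
python3 -m crank '[{"tx":3,"ty":0.5,"tz":9,"yaw":0,"claw":0.65},{"tx":3,"ty":0.4,"tz":10,"yaw":0,"claw":0.65},{"tx":1,"ty":0,"tz":6,"yaw":0,"claw":0.65},{"tx":0,"ty":0,"tz":0,"yaw":0,"claw":0.65}]'; python3 - <<'E'
from chk import *
st()
k=W(x,(-22-69.3,-59,128),1); rel(k,(-.0413,.9991))
w=grab("wrist","w19"); cv2.imwrite("pics/w19.png",w["color"][:,:,::-1])
E
```

```text
time_s: 18.63
ee_pos: [0.521, 0.0265, 0.1326]
ee_rot: [-0.019, 0.999, -0.012, -0.025]
wrist_force: [-0.4, -0.1, -0.0]
width: 0.351
t 18.63 pos [521.   26.5 132.6] F [-0.4 -0.1 -0. ] M [ 0.06 -0.05  0.03] w 0.351 q [-0.07  0.15  1.91 -0.03  1.13 -1.66]
tool x [-0.998  -0.0374  0.0508] y [-0.0386  0.999  -0.0233] z [-0.0498 -0.0252 -0.9984]
to go tx,ty,tz mm [-0.1  0.1  4.6]
yaw rad -0.0039 deg -0.22
```

View pics/w19.png

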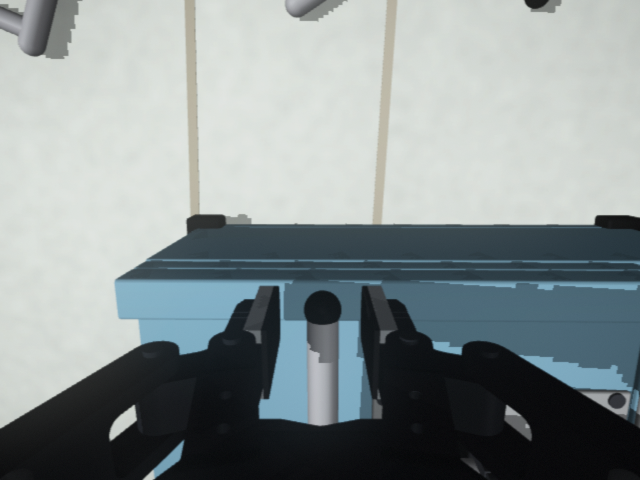

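```bash
python3 -m crank '[{"tx":0.3,"ty":0.5,"tz":2.5,"yaw":0,"claw":0.65},{"tx":0,"ty":0,"tz":2,"yaw":0,"claw":0.7},{"tx":0,"ty":0,"tz":0,"yaw":0,"claw":0.78}]' 35; python3 - <<'E'
from chk import *
st()
E
```

```text
time_s: 18.93
ee_pos: [0.5212, 0.0269, 0.1287]
ee_rot: [-0.019, 0.999, -0.012, -0.024]
wrist_force: [-0.5, 0.4, 0.0]
width: 0.22
t 18.93 pos [521.2  26.9 128.7] F [-0.5  0.4  0. ] M [0.   0.02 0.01] w 0.22 q [-0.07  0.16  1.91 -0.03  1.12 -1.66]
tool x [-0.9981 -0.0372  0.049 ] y [-0.0384  0.999  -0.0234] z [-0.0481 -0.0252 -0.9985]
```

```bash
python3 -m crank '[{"tx":0,"ty":0,"tz":0.5,"yaw":0,"claw":0.85},{"tx":0,"ty":0,"tz":0,"yaw":0,"claw":1},{"tx":0,"ty":0,"tz":0,"yaw":0,"claw":1}]' 35; python3 - <<'E'
from chk import *
st(); w=grab("wrist","w20"); cv2.imwrite("pics/w20.png",w["color"][:,:,::-1])
print(boxc(manip.get_state()["ee_pos"]))
E
```

```text
time_s: 19.18
ee_pos: [0.5214, 0.0268, 0.1288]
ee_rot: [-0.019, 0.999, -0.012, -0.024]
wrist_force: [0.3, 0.7, -0.2]
width: 0.127
t 19.18 pos [521.4  26.8 128.8] F [ 0.3  0.7 -0.2] M [ 0.03  0.01 -0.02] w 0.127 q [-0.07  0.16  1.91 -0.03  1.12 -1.66]
tool x [-0.9981 -0.0373  0.0487] y [-0.0385  0.999  -0.0237] z [-0.0478 -0.0255 -0.9985]
[-68.7621624  -58.73662123  -1.19153422]
```

View pics/w20.png

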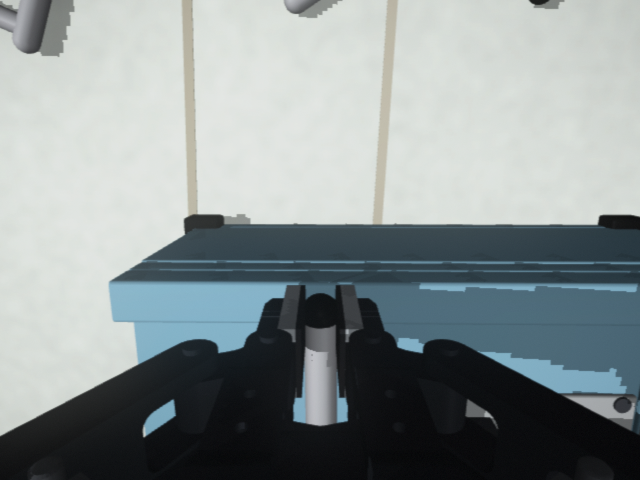

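```bash
cat > arc.py <<'E'
from chk import *
import sys
OFF=np.array([0.5,0,3.8]); AX=-1.3
def tgt(th,y,rz=0.0):
    t=np.radians(th); b=np.array([AX-68.2*np.cos(t),y,68.2*np.sin(t)+rz])+OFF
    return W(x,(-22+b[0],b[1],130+b[2]),1)
if __name__=="__main__":
    s=manip.get_state(); p=boxc(s["ee_pos"])-OFF-[AX,0,0]
    e=R.from_quat(s["ee_rot"]).as_matrix()
    print("t",round(s["time_s"],2),"theta",round(np.degrees(np.arctan2(p[2],-p[0])),1),"r",round(np.hypot(p[0],p[2]),1),"y",round(p[1],1),"F",s["wrist_force"].round(1),"M",s["moment"].round(2),"w",round(s["width"],3),"z_tool",e[:,2].round(3))
    for a in sys.argv[1:]:
        th,y=map(float,a.split(",")); print(a,end=" "); rel(tgt(th,y),(-.0413,.9991))
E
python3 arc.py 10,-58.7 25,-58.7
```

```text
t 19.23 theta -4.2 r 68.1 y -58.7 F [-0.6  0.8  0.1] M [-0.01  0.06  0.02] w 0.129 z_tool [-0.048 -0.026 -0.999]
10,-58.7 to go tx,ty,tz mm [  0.   -0.4 -16.8]
yaw rad -0.0039 deg -0.23
25,-58.7 to go tx,ty,tz mm [ -4.5  -0.7 -34.1]
yaw rad -0.0039 deg -0.23
```

```bash
python3 -m crank '[{"tx":0,"ty":0,"tz":-6,"yaw":0,"claw":1},{"tx":0,"ty":0,"tz":-9,"yaw":0,"claw":1}]' 35; python3 arc.py 25,-58.7
```

```text
time_s: 19.4
ee_pos: [0.5202, 0.0272, 0.1421]
ee_rot: [-0.019, 0.999, -0.012, -0.027]
wrist_force: [-0.5, -0.2, -2.8]
width: 0.128
t 19.4 theta 6.9 r 69.7 y -58.2 F [-0.5 -0.2 -2.8] M [-0.06 -0.03 -0.07] w 0.128 z_tool [-0.053 -0.025 -0.998]
25,-58.7 to go tx,ty,tz mm [ -6.3  -0.9 -20.9]
yaw rad -0.0041 deg -0.23
```

```bash
python3 -m crank '[{"tx":-3,"ty":-0.4,"tz":-10,"yaw":0,"claw":1},{"tx":-4,"ty":-0.4,"tz":-10,"yaw":0,"claw":1}]' 35; python3 arc.py 40,-58.7;
```

```text
time_s: 19.57
ee_pos: [0.5269, 0.0273, 0.1623]
ee_rot: [-0.019, 0.999, -0.012, -0.028]
wrist_force: [0.3, -0.4, -2.1]
width: 0.125
t 19.57 theta 24.5 r 68.7 y -58.3 F [ 0.3 -0.4 -2.1] M [0.04 0.07 0.  ] w 0.125 z_tool [-0.056 -0.025 -0.998]
40,-58.7 to go tx,ty,tz mm [ -9.3  -0.7 -15.9]
yaw rad -0.0039 deg -0.22
```

```bash
python3 -m crank '[{"tx":-4.5,"ty":-0.4,"tz":-8.5,"yaw":0,"claw":1},{"tx":-6,"ty":-0.4,"tz":-8,"yaw":0,"claw":1}]' 35; python3 arc.py 55,-58.7;python3 - <<'E'
from chk import *
s=grab("side","s21"); crop(s,"s21c",280,150,110,95,7)
E
```

```text
time_s: 19.73
ee_pos: [0.5394, 0.0274, 0.1808]
ee_rot: [-0.019, 0.999, -0.012, -0.028]
wrist_force: [0.6, 0.3, -2.9]
width: 0.125
t 19.73 theta 43.2 r 68.7 y -58.8 F [ 0.6  0.3 -2.9] M [-0.    0.02 -0.04] w 0.125 z_tool [-0.055 -0.025 -0.998]
55,-58.7 to go tx,ty,tz mm [-10.4  -0.1  -9.4]
yaw rad -0.0039 deg -0.23
```

View pics/s21c.png

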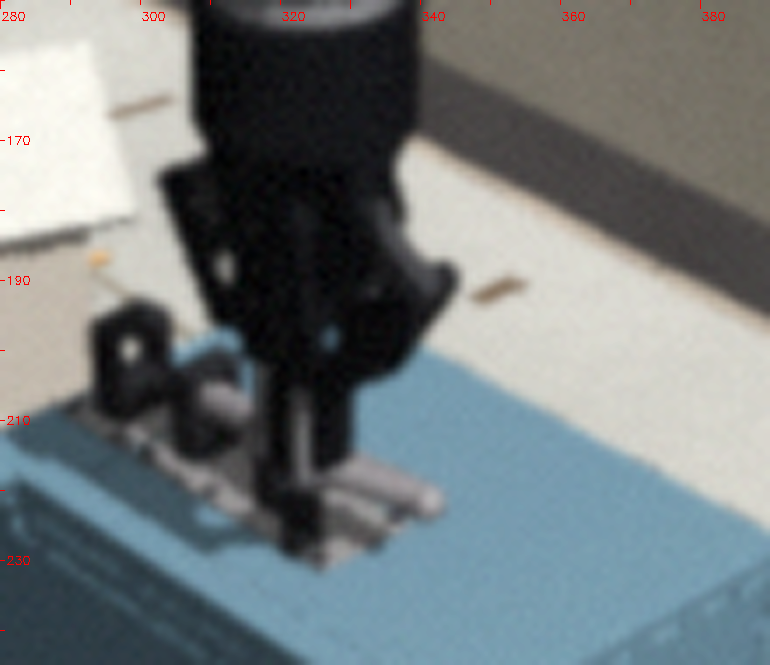

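```bash
python3 -m crank '[{"tx":-6,"ty":0,"tz":-6,"yaw":0,"claw":1},{"tx":-8,"ty":0,"tz":-5,"yaw":0,"claw":1}]' 35; python3 arc.py 70,-58.7 82,-58.7
```

```text
time_s: 19.95
ee_pos: [0.5571, 0.0279, 0.1946]
ee_rot: [-0.019, 0.999, -0.012, -0.026]
wrist_force: [-0.7, -0.1, -2.3]
width: 0.127
t 19.95 theta 62.0 r 68.8 y -59.0 F [-0.7 -0.1 -2.3] M [-0.05  0.26  0.01] w 0.127 z_tool [-0.051 -0.026 -0.998]
70,-58.7 to go tx,ty,tz mm [-8.8  0.3 -3.8]
yaw rad -0.0038 deg -0.22
82,-58.7 to go tx,ty,tz mm [-22.4   0.2  -7.9]
yaw rad -0.0038 deg -0.22
```

```bash
python3 -m crank '[{"tx":-8,"ty":0,"tz":-3.5,"yaw":0,"claw":1},{"tx":-9,"ty":0,"tz":-2.5,"yaw":0,"claw":1},{"tx":-3,"ty":0,"tz":-0.5,"yaw":0,"claw":1}]' 35; python3 arc.py 82,-58.7 87,-58.7;python3 - <<'E'
from chk import *
s=grab("side","s22"); crop(s,"s22c",280,150,110,95,7)
w=grab("wrist","w22"); cv2.imwrite("pics/w22.png",w["color"][:,:,::-1])
t=grab("top","t22"); crop(t,"t22c",225,150,150,115,5)
E
```

```text
time_s: 20.2
ee_pos: [0.5801, 0.0288, 0.2022]
ee_rot: [-0.019, 0.999, -0.012, -0.025]
wrist_force: [-1.1, -1.0, -1.0]
width: 0.122
t 20.2 theta 82.3 r 69.1 y -59.0 F [-1.1 -1.  -1. ] M [-0.08  0.39  0.01] w 0.122 z_tool [-0.05  -0.026 -0.998]
82,-58.7 to go tx,ty,tz mm [0.2 0.4 0.9]
yaw rad -0.004 deg -0.23
87,-58.7 to go tx,ty,tz mm [-5.7  0.4  0. ]
yaw rad -0.004 deg -0.23
```

View pics/s22c.png

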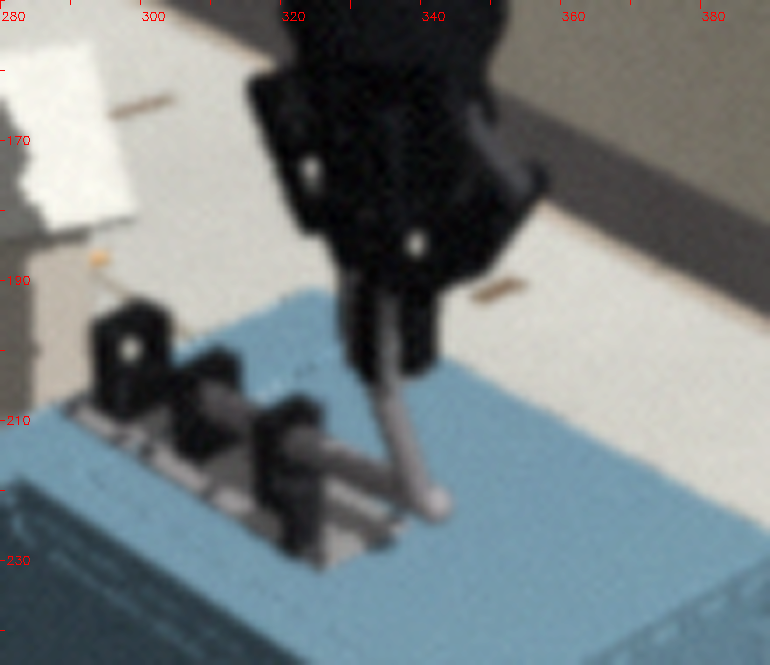

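View pics/w22.png

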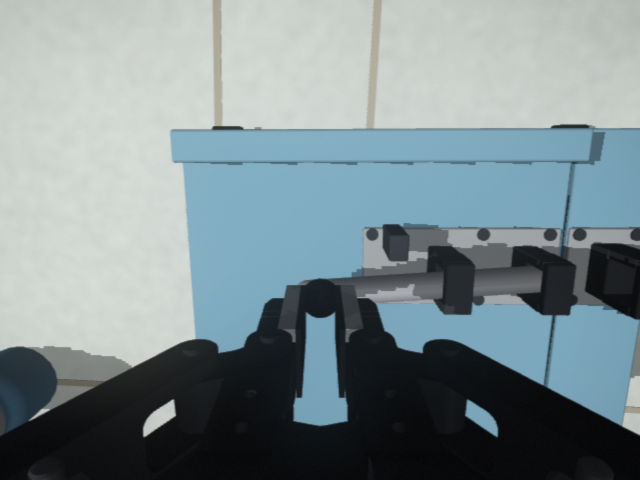

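```bash
python3 -m crank '[{"tx":-1,"ty":5,"tz":0.3,"yaw":0,"claw":1},{"tx":-1,"ty":6,"tz":0.2,"yaw":0,"claw":1},{"tx":0,"ty":6,"tz":0,"yaw":0,"claw":1}]' 40; python3 arc.py 84,-30 84,-6; python3 - <<'E'
from chk import *
w=grab("wrist","w23"); cv2.imwrite("pics/w23.png",w["color"][:,:,::-1])
E
```

```text
time_s: 20.6
ee_pos: [0.5786, 0.0452, 0.1998]
ee_rot: [-0.018, 0.999, -0.013, -0.028]
wrist_force: [-2.3, -1.4, -0.6]
width: 0.127
t 20.6 theta 81.3 r 66.8 y -42.6 F [-2.3 -1.4 -0.6] M [-0.05  0.48  0.  ] w 0.127 z_tool [-0.056 -0.027 -0.998]
84,-30 to go tx,ty,tz mm [-2.8 12.6 -2.3]
yaw rad -0.006 deg -0.34
84,-6 to go tx,ty,tz mm [-2.7 36.5 -2.9]
yaw rad -0.006 deg -0.34
```

View pics/w23.png

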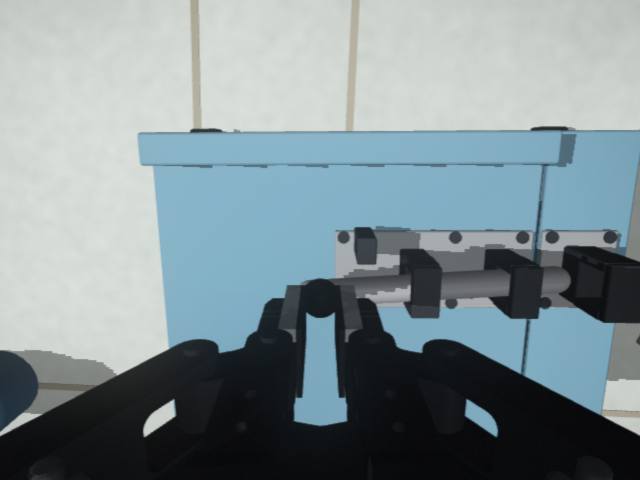

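```bash
python3 -m crank '[{"tx":1.5,"ty":0,"tz":-1.2,"yaw":0.01,"claw":1},{"tx":0,"ty":0,"tz":0,"yaw":0,"claw":1}]' 40; python3 arc.py 84,-30; python3 - <<'E'
from chk import *
crop(load("w23"),"w23c",320,220,260,110,3)
w=grab("wrist","w24"); crop(w,"w24c",320,220,260,110,3)
E
```

```text
time_s: 20.82
ee_pos: [0.5762, 0.0483, 0.2005]
ee_rot: [-0.014, 0.999, -0.012, -0.028]
wrist_force: [-1.1, 0.0, 0.5]
width: 0.125
t 20.82 theta 79.5 r 67.8 y -39.5 F [-1.1  0.   0.5] M [-0.06  0.28  0.07] w 0.125 z_tool [-0.056 -0.025 -0.998]
84,-30 to go tx,ty,tz mm [-5.   9.5 -1.6]
yaw rad -0.0142 deg -0.81
```

View pics/w23c.png

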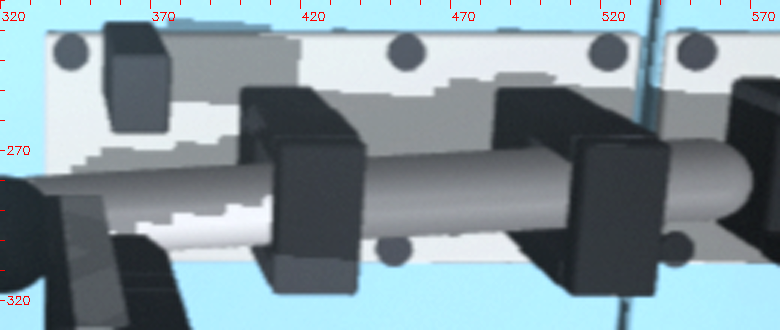

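View pics/w24c.png

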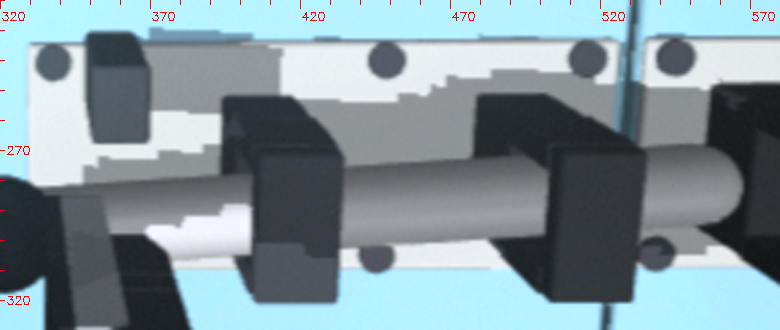

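```bash
python3 -m crank '[{"tx":3,"ty":0,"tz":0,"yaw":0.0,"claw":1},{"tx":3,"ty":0,"tz":1,"yaw":0,"claw":1},{"tx":0,"ty":0,"tz":0,"yaw":0,"claw":1}]' 20; python3 arc.py 75,-30; python3 - <<'E'
from chk import *
w=grab("wrist","w25"); crop(w,"w25c",320,220,260,110,3)
E
```

```text
time_s: 21.12
ee_pos: [0.5706, 0.0484, 0.1998]
ee_rot: [-0.014, 0.999, -0.012, -0.027]
wrist_force: [-0.4, -0.2, -1.1]
width: 0.124
t 21.12 theta 74.8 r 68.4 y -39.1 F [-0.4 -0.2 -1.1] M [ 0.04  0.03 -0.  ] w 0.124 z_tool [-0.053 -0.025 -0.998]
75,-30 to go tx,ty,tz mm [-0.1  9.1 -0.1]
yaw rad -0.0138 deg -0.79
```

View pics/w25c.png

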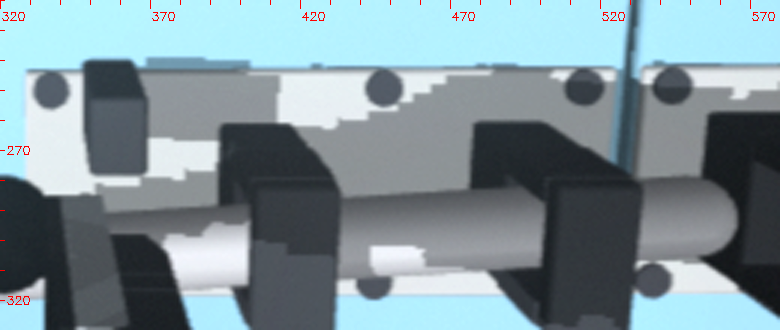

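```bash
python3 -m crank '[{"tx":0,"ty":0,"tz":0,"yaw":0.03,"claw":1},{"tx":0,"ty":0,"tz":0,"yaw":0.03,"claw":1},{"tx":0,"ty":0,"tz":0,"yaw":0.0,"claw":1}]' 40; python3 arc.py 75,-30; python3 - <<'E'
from chk import *
w=grab("wrist","w26"); crop(w,"w26c",320,220,260,110,3)
E
```

```text
time_s: 21.42
ee_pos: [0.571, 0.0482, 0.2002]
ee_rot: [0.017, 0.999, -0.012, -0.026]
wrist_force: [-0.6, 0.1, -2.9]
width: 0.121
t 21.42 theta 75.2 r 68.7 y -39.3 F [-0.6  0.1 -2.9] M [-0.    0.12  0.06] w 0.121 z_tool [-0.052 -0.024 -0.998]
75,-30 to go tx,ty,tz mm [0.8 9.3 0.3]
yaw rad -0.0766 deg -4.39
```

View pics/w26c.png

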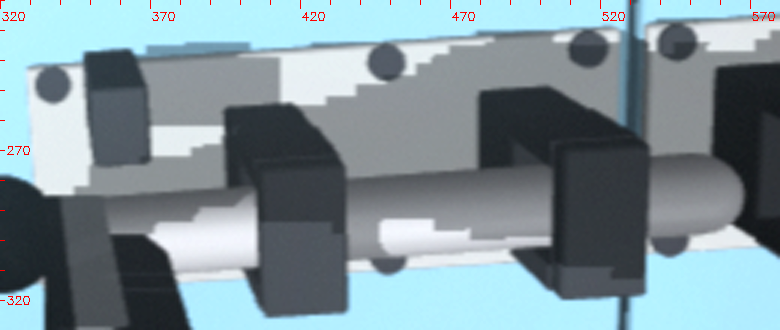

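```bash
python3 -m crank '[{"tx":0.4,"ty":4,"tz":0.3,"yaw":0,"claw":1},{"tx":0.4,"ty":4,"tz":0,"yaw":0,"claw":1},{"tx":0.4,"ty":4,"tz":0,"yaw":0,"claw":1}]' 40; python3 arc.py 78,-20 78,-6; python3 - <<'E'
from chk import *
w=grab("wrist","w27"); crop(w,"w27c",320,200,266,140,3)
E
```

```text
time_s: 21.72
ee_pos: [0.5702, 0.0599, 0.1998]
ee_rot: [0.017, 0.999, -0.013, -0.026]
wrist_force: [-0.7, -0.7, -1.1]
width: 0.122
t 21.72 theta 74.9 r 68.3 y -27.6 F [-0.7 -0.7 -1.1] M [-0.04  0.18  0.02] w 0.122 z_tool [-0.052 -0.025 -0.998]
78,-20 to go tx,ty,tz mm [-3.   7.8 -1.1]
yaw rad -0.0754 deg -4.32
78,-6 to go tx,ty,tz mm [-2.  21.8 -1.4]
yaw rad -0.0754 deg -4.32
```

View pics/w27c.png

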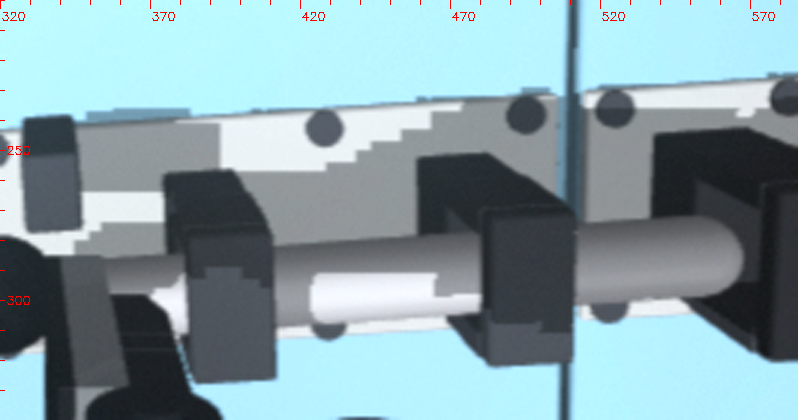

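```bash
python3 -m crank '[{"tx":0.3,"ty":4,"tz":0,"yaw":0,"claw":1},{"tx":0.3,"ty":4,"tz":0,"yaw":0,"claw":1}]' 40; python3 arc.py 76,-6; python3 -m crank '[{"tx":0.3,"ty":4,"tz":0,"yaw":0,"claw":1},{"tx":0.3,"ty":4,"tz":0,"yaw":0,"claw":1}]' 40; python3 arc.py 76,-6
```

```text
time_s: 21.93
ee_pos: [0.5698, 0.0694, 0.1995]
ee_rot: [0.016, 0.999, -0.013, -0.026]
wrist_force: [-1.1, 0.4, -1.3]
width: 0.128
t 21.93 theta 74.7 r 68.1 y -18.1 F [-1.1  0.4 -1.3] M [-0.    0.12  0.06] w 0.128 z_tool [-0.052 -0.024 -0.998]
76,-6 to go tx,ty,tz mm [-0.5 12.1 -0.8]
yaw rad -0.0745 deg -4.27
time_s: 22.1
ee_pos: [0.5694, 0.0785, 0.1992]
ee_rot: [0.016, 0.999, -0.013, -0.026]
wrist_force: [-0.8, -0.5, -0.8]
width: 0.122
t 22.1 theta 74.7 r 67.9 y -9.0 F [-0.8 -0.5 -0.8] M [-0.04  0.13 -0.02] w 0.122 z_tool [-0.052 -0.024 -0.998]
76,-6 to go tx,ty,tz mm [-1.2  3.1 -0.9]
yaw rad -0.0742 deg -4.25
```

```bash
for i in 1 2 3; do python3 -m crank '[{"tx":0.1,"ty":1.5,"tz":0,"yaw":0,"claw":1}]' 40 | grep force; python3 arc.py 76,-6|head -1; done
```

```text
wrist_force: [-1.0, -0.8, -1.2]
t 22.18 theta 74.6 r 67.8 y -6.7 F [-1.  -0.8 -1.2] M [0.02 0.17 0.03] w 0.123 z_tool [-0.052 -0.024 -0.998]
wrist_force: [-0.3, 0.2, -0.6]
t 22.27 theta 74.6 r 67.8 y -4.7 F [-0.3  0.2 -0.6] M [-0.02  0.15  0.06] w 0.123 z_tool [-0.052 -0.024 -0.998]
wrist_force: [-0.9, -5.1, 0.3]
t 22.35 theta 74.6 r 67.8 y -3.5 F [-0.9 -5.1  0.3] M [-0.7   0.2   0.11] w 0.124 z_tool [-0.052 -0.025 -0.998]
```

```bash
python3 - <<'E'
from chk import *
w=grab("wrist","w28"); cv2.imwrite("pics/w28.png",w["color"][:,:,::-1])
s=grab("side","s28"); crop(s,"s28c",270,150,110,95,7)
E
```

```text
(no output)
```

View pics/w28.png

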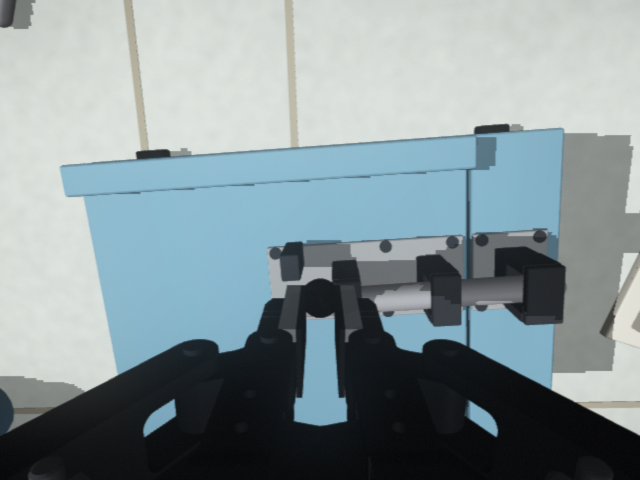

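View pics/s28c.png

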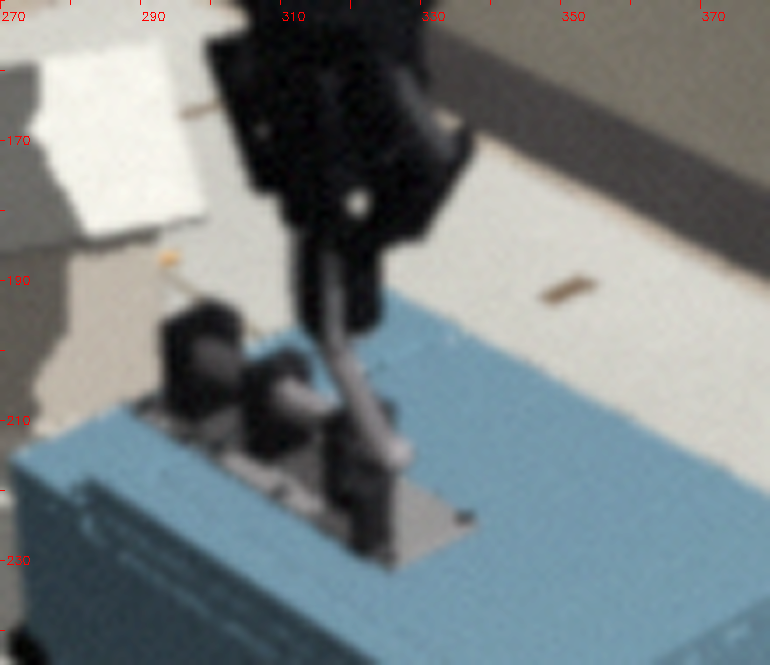

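```bash
python3 -m crank '[{"tx":0,"ty":-0.8,"tz":0,"yaw":-0.035,"claw":1},{"tx":0,"ty":-0.4,"tz":0,"yaw":-0.035,"claw":1}]' 25; python3 arc.py 60,-5 45,-5
```

```text
time_s: 22.62
ee_pos: [0.5693, 0.0829, 0.1991]
ee_rot: [-0.02, 0.999, -0.012, -0.026]
wrist_force: [-0.8, 0.1, -1.9]
width: 0.123
t 22.62 theta 74.7 r 67.7 y -4.6 F [-0.8  0.1 -1.9] M [ 0.03  0.06 -0.12] w 0.123 z_tool [-0.051 -0.024 -0.998]
60,-5 to go tx,ty,tz mm [15.9 -0.3  7.1]
yaw rad -0.0015 deg -0.09
45,-5 to go tx,ty,tz mm [29.5 -0.1 18.6]
yaw rad -0.0015 deg -0.09
```

```bash
python3 -m crank '[{"tx":8,"ty":-0.2,"tz":3,"yaw":0,"claw":1},{"tx":8,"ty":0,"tz":4.5,"yaw":0,"claw":1}]' 25; python3 arc.py 45,-5 30,-5
```

```text
time_s: 22.78
ee_pos: [0.5556, 0.0822, 0.1934]
ee_rot: [-0.019, 1.0, -0.011, -0.022]
wrist_force: [2.8, 0.3, -0.9]
width: 0.129
t 22.78 theta 62.1 r 67.5 y -4.8 F [ 2.8  0.3 -0.9] M [ 0.05 -0.56 -0.17] w 0.129 z_tool [-0.044 -0.022 -0.999]
45,-5 to go tx,ty,tz mm [16.2 -0.  12.1]
yaw rad -0.0033 deg -0.19
30,-5 to go tx,ty,tz mm [26.4  0.2 26.7]
yaw rad -0.0033 deg -0.19
```

```bash
python3 -m crank '[{"tx":8,"ty":0,"tz":5.5,"yaw":0,"claw":1},{"tx":8,"ty":0,"tz":6.5,"yaw":0,"claw":1}]' 25; python3 arc.py 30,-5; python3 - <<'E'
from chk import *
w=grab("wrist","w29"); cv2.imwrite("pics/w29.png",w["color"][:,:,::-1])
E
```

```text
time_s: 22.95
ee_pos: [0.5404, 0.0814, 0.183]
ee_rot: [-0.018, 1.0, -0.01, -0.018]
wrist_force: [3.7, 0.3, -1.1]
width: 0.123
t 22.95 theta 46.5 r 67.8 y -4.9 F [ 3.7  0.3 -1.1] M [ 0.1  -0.87 -0.03] w 0.123 z_tool [-0.035 -0.021 -0.999]
30,-5 to go tx,ty,tz mm [11.8  0.1 15.5]
yaw rad -0.0052 deg -0.3
```

View pics/w29.png

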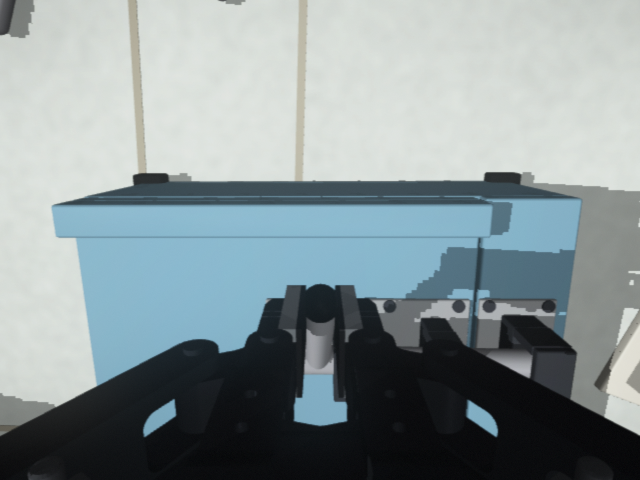

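```bash
python3 -m crank '[{"tx":6,"ty":0,"tz":7.5,"yaw":0,"claw":1},{"tx":5.5,"ty":0,"tz":8,"yaw":0,"claw":1}]' 25; python3 arc.py 15,-5
```

```text
time_s: 23.17
ee_pos: [0.5271, 0.0806, 0.1677]
ee_rot: [-0.018, 1.0, -0.01, -0.017]
wrist_force: [0.6, 0.0, 1.7]
width: 0.124
t 23.17 theta 29.4 r 68.9 y -5.2 F [0.6 0.  1.7] M [-0.1  -0.18 -0.04] w 0.124 z_tool [-0.033 -0.021 -0.999]
15,-5 to go tx,ty,tz mm [ 5.3  0.5 16.4]
yaw rad -0.0051 deg -0.29
```

```bash
python3 -m crank '[{"tx":3,"ty":0.2,"tz":8,"yaw":0,"claw":1},{"tx":2,"ty":0.2,"tz":8,"yaw":0,"claw":1}]' 25; python3 arc.py 5,-5
```

```text
time_s: 23.33
ee_pos: [0.5195, 0.0803, 0.1515]
ee_rot: [-0.018, 1.0, -0.011, -0.017]
wrist_force: [-1.3, 0.2, 2.2]
width: 0.126
t 23.33 theta 14.7 r 70.0 y -5.1 F [-1.3  0.2  2.2] M [-0.07 -0.03  0.01] w 0.126 z_tool [-0.034 -0.022 -0.999]
5,-5 to go tx,ty,tz mm [-0.1  0.4 11.8]
yaw rad -0.0052 deg -0.3
```

```bash
python3 -m crank '[{"tx":-1,"ty":0.2,"tz":6,"yaw":0,"claw":1},{"tx":-0.5,"ty":0.2,"tz":6,"yaw":0,"claw":1},{"tx":0,"ty":0,"tz":4,"yaw":0,"claw":1}]' 25; python3 arc.py 0,-5 -4.2,-5; python3 - <<'E'
from chk import *
s=grab("side","s30"); crop(s,"s30c",270,165,110,95,7)
E
```

```text
time_s: 23.58
ee_pos: [0.5177, 0.0802, 0.1323]
ee_rot: [-0.018, 1.0, -0.011, -0.02]
wrist_force: [-0.0, 0.4, 2.2]
width: 0.125
t 23.58 theta -1.2 r 69.5 y -5.1 F [-0.   0.4  2.2] M [ 0.02 -0.02  0.04] w 0.125 z_tool [-0.04  -0.022 -0.999]
0,-5 to go tx,ty,tz mm [-1.2  0.1 -1.5]
yaw rad -0.005 deg -0.29
-4.2,-5 to go tx,ty,tz mm [-1.6  0.2  3.5]
yaw rad -0.005 deg -0.29
```

View pics/s30c.png

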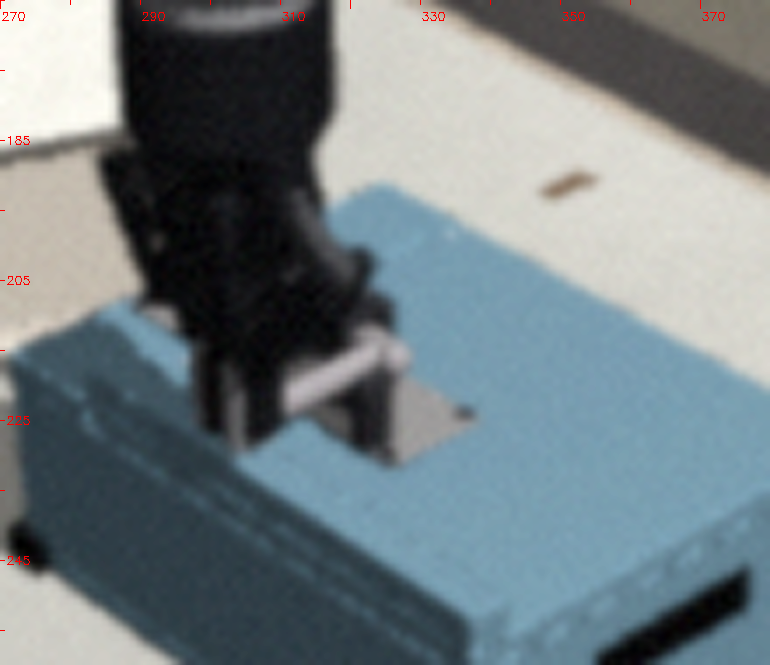

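Handle down between lug and guide, with no resistance. I lower the last few millimetres, open and retreat.

```bash
python3 -m crank '[{"tx":-0.8,"ty":0,"tz":2.5,"yaw":0,"claw":1},{"tx":0,"ty":0,"tz":0,"yaw":0,"claw":1}]' 25; python3 arc.py -4.2,-5; python3 -m crank '[{"tx":0,"ty":0,"tz":0,"yaw":0,"claw":0.8},{"tx":0,"ty":0,"tz":0,"yaw":0,"claw":0.7},{"tx":0,"ty":0,"tz":0,"yaw":0,"claw":0.65},{"tx":0,"ty":0,"tz":-5,"yaw":0,"claw":0.65},{"tx":0,"ty":0,"tz":-15,"yaw":0,"claw":0.65},{"tx":0,"ty":0,"tz":-25,"yaw":0,"claw":0.65},{"tx":0,"ty":0,"tz":-25,"yaw":0,"claw":0.65},{"tx":0,"ty":0,"tz":-25,"yaw":0,"claw":0.65},{"tx":-15,"ty":0,"tz":-15,"yaw":0,"claw":0.65},{"tx":-20,"ty":-5,"tz":-5,"yaw":0,"claw":0.65},{"tx":0,"ty":0,"tz":0,"yaw":0,"claw":0.65}]'; python3 - <<'E'
from chk import *
st(); w=grab("wrist","w31"); cv2.imwrite("pics/w31.png",w["color"][:,:,::-1]); 
s=grab("side","s31"); crop(s,"s31c",260,175,135,115,5)
E
```

```text
time_s: 23.8
ee_pos: [0.518, 0.0801, 0.1296]
ee_rot: [-0.018, 1.0, -0.011, -0.022]
wrist_force: [-1.5, -0.0, 4.6]
width: 0.126
t 23.8 theta -3.4 r 69.3 y -5.2 F [-1.5 -0.   4.6] M [-0.1   0.25  0.02] w 0.126 z_tool [-0.043 -0.023 -0.999]
-4.2,-5 to go tx,ty,tz mm [-1.2  0.2  0.8]
yaw rad -0.0049 deg -0.28
time_s: 24.72
ee_pos: [0.5569, 0.0797, 0.2454]
ee_rot: [-0.019, 0.999, -0.01, -0.026]
wrist_force: [0.5, -0.5, -0.2]
width: 0.351
t 24.72 pos [556.9  79.7 245.4] F [ 0.5 -0.5 -0.2] M [ 0.01 -0.03  0.01] w 0.351 q [ 0.03  0.11  1.72 -0.02  1.36 -1.58]
tool x [-0.998  -0.0366  0.0519] y [-0.0376  0.9991 -0.0196] z [-0.0512 -0.0215 -0.9985]
```

View pics/w31.png

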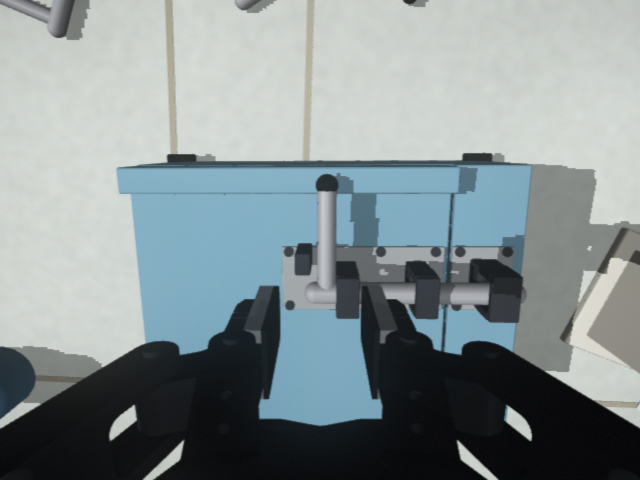

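View pics/s31c.png

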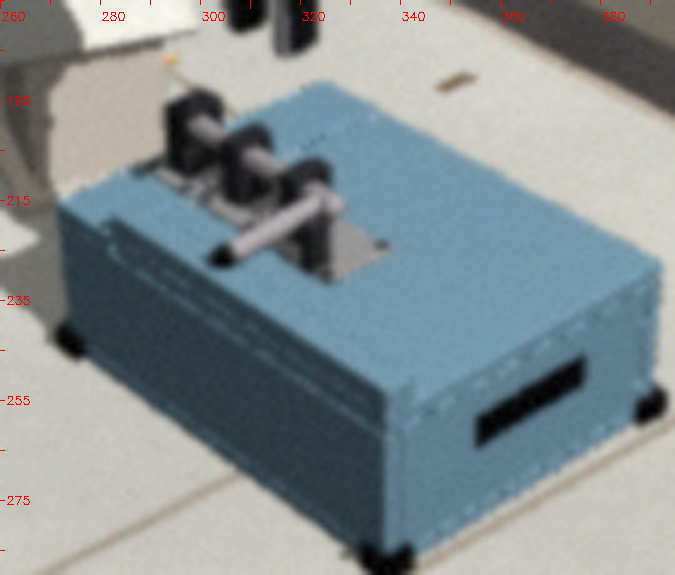

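```bash
python3 - <<'E'
from chk import *
w=load("w31"); crop(w,"w31c",270,160,260,170,3)
E
```

```text
(no output)
```

View pics/w31c.png

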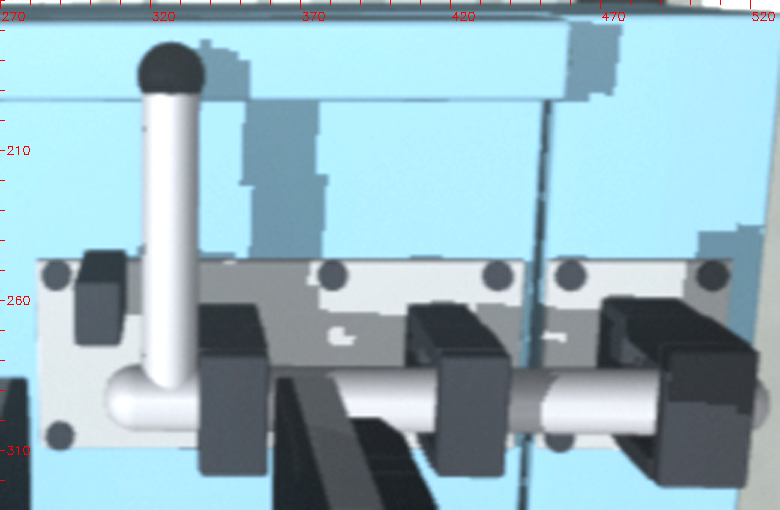

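```bash
python3 - <<'E'
from h import *
t=grab("top","t32"); a=load("t0")["color"].astype(int); b=t["color"].astype(int)
for n,(x,y,w,h) in dict(clock=(125,250,65,38),bird=(130,155,75,80),jar=(415,140,35,42),boltA=(258,303,78,42),boltB=(368,290,62,66)).items():
    print(n,np.abs(a-b)[y:y+h,x:x+w].mean().round(1),(np.abs(a-b)[y:y+h,x:x+w].max(2)>40).sum())
manip.hand_in()
E
```

```text
clock 24.8 0
bird 26.2 748
jar 24.3 0
boltA 47.2 1799
boltB 27.3 0
the job is handed in; nothing more can be done
```

```bash
python3 - <<'E'
from h import *
cv2.imwrite("pics/t32.png",load("t32")["color"][:,:,::-1])
E
```

```text
(no output)
```

View pics/t32.png

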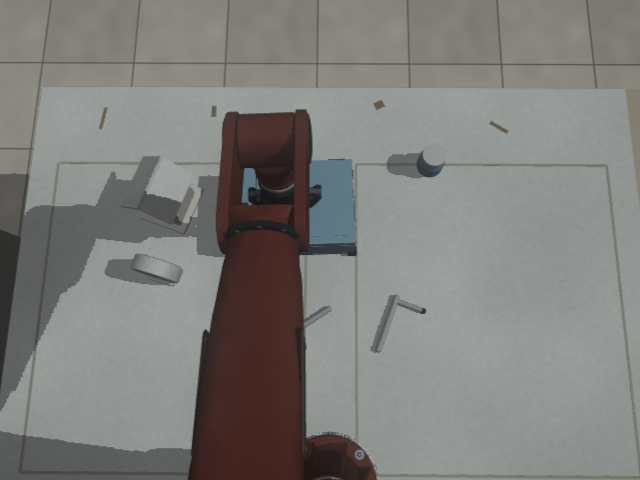

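The box is locked and the job is handed in at about 25 s of the 72 s allowed. I pressed the lid shut and threaded the bolt farthest to the right, bolt C, through both guides. I then let it lie, took it by its handle, slid it home through the keeper and laid the handle down between guide and stop lug.

**Final checks**
- **Lid:** pressing stopped hard at a tip height of 117.6 mm, against 118 mm expected. The side view showed the lid still flush at the end. It took more force than described: about 33 N at the catch instead of 10 to 15 N, and 45 N against the hard stop, both with the fingertips.
- **Bolt home:** the last slide met the guide with about 5 N, and I then eased back 1 mm before laying the handle down. The last wrist view shows the handle touching the rear guide in front of the lug, the knob on the batten, and the tip sticking out past the keeper.
- **Other things:** in the last top view the clock, birdhouse, paint jar and bolt B stand where they were. Bolt A was mostly hidden by the arm in that view; only its tip showed, at its old place. My automatic picture comparison flagged the birdhouse and bolt A. On viewing, the arm's shadow explains the birdhouse and the arm itself covers bolt A.

**Disagreements along the way**
- **Camera offset:** the wrist camera was off by about 1.4 mm sideways. I corrected for it when threading.
- **Tool tilt:** the tool's tilt crept up to about 6° during moves. It caused no misfit.
- **Rod skew:** the rod sat skewed in the guides while the handle was raised. I straightened it with a small turn before it reached the keeper.

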